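# Tighten the centrifuge rotor with its key and close the lid gently

### The arm

A 6-joint arm with a two-finger parallel gripper is mounted at the origin on the work surface. World frame = base frame: x ahead of the robot, y to its left, z up, the work surface at z = 0. Lengths are in mm, angles in rad, forces in N, time in s.
With the tool pointing down it reaches from about 425 to 925 mm from the base axis. Payload 12.5 kg.
Tool frame: the origin (TCP) lies between the finger pads; the fingertips stand 19 mm ahead of it and the grasp point (between the pads) is the TCP; z points along the fingers, x is the direction in which the jaws open and shut, and the axes are right-handed (so a half turn about z gives the same grasp; the last joint's range is limited). The gripper opens to 85 mm and grips with 20 to 120 N. Pads are 22 mm wide; open, the fingers measure 114 mm over their backs; the gripper's body (76 mm by 85 mm) begins 54 mm behind the grasp point. The pads swing forward as they close: fully open they stand 13 mm farther back than shut.
Start: joints at [1.176, 0.491, 1.559, -0, 1.092, -0.106], TCP at [177.983, 599.137, 250.327] pointing down, gripper open.
Joint ranges: [-3.1, 3.1], [-0.84, 2.19], [0.05, 2.79], [-1.13, 4.28], [0.06, 2.93], [-2.69, 2.69]. Speed limits (rad/s): [2.22, 2.22, 2.79, 3.14, 3.14, 3.14].

### API

Orientations are given as [roll, pitch, yaw] about the fixed x, y, z axes, in that order (R = Rz(yaw) Ry(pitch) Rx(roll)).
In Python, from cell import bot, optics gives the robot as it stands.
- The arm moves only by the tool servo_tool, never from a script. Its argument "moves" is a list of rows, each an object of numbers: "claw": the closure, from 0 (fully open) to 1 (shut); "tx", "ty", "tz": the shift along the tool's x, y, z in m; "turn": the turn about the tool's z in degrees. In form: [{"claw": .., "tx": .., "ty": .., "tz": .., "turn": ..}, ...]. A call has 1 to 12 rows; each row is the pose to reach, as a shift and turn from the pose commanded when the call began, along the tool's axes at that moment; what a row does not reach only later rows make up. A row lasts 1/8 s, in which the tool goes at most 62.5 mm and 10.7 degrees, less where a joint would pass 70% of its speed; a pose out of reach is approached as far as the arm can. A call with a gripper value outside its range is refused whole. The fingers move at their own pace and stop on an object; the grip force is fixed at half the most. Time passes only in rows, so rows that repeat a pose let the fingers close. It gives the time, the measured TCP pose, the force and the opening at its end, in the units of the state.
- bot.get_state(): the state, without advancing time (a new reading comes with each control period).
- optics.capture(name): name is "scene" or "side" or "wrist"; returns the picture (480x640x3 uint8, red, green, blue); there is no depth.
- optics.camera_model(name): a dict with "intrinsics" (3x3 intrinsics, pixels), "cam_to_world" (4x4, takes a point from camera to world coordinates); the wrist camera has in their place "tool_from_camera" (4x4, takes a point from camera to tool coordinates, whose origin is the TCP and whose axes are the tool frame's). Camera axes: x right, y up, looking along -z (the intrinsics and any distortion apply to the point x, -y, -z); pixel columns grow to the right and rows downward; lengths in mm; the calibration is good to about 2 mm. A picture is of the moment at which its call begins: read the wrist's pose just before it. camera_model takes no time and is no camera call.
- bot.job_done(): hands the job in, once; it reports no verdict.
The state is a dict: "clock": time; "q": joint angles; "dq": joint speeds; "joint_efforts": joint torques, N m; "tcp_pos": TCP position; "orientation": TCP orientation; "wrist_force": force on the tool from outside, world axes, zero at the start; "ft_torque": the same for the moment, N m; "width": opening from 0.0 (shut) to 1.0 (fully open).
Only numpy, scipy, OpenCV 4.12 (cv2) and the standard library are available. Lean on these libraries where they do the work, as an engineer would, in place of code of your own. Each camera call takes 0.05 s, during which the arm holds its last target.

### The job

Get the small bench centrifuge ready to spin: take the red T-handled key out of its holder, tighten the rotor nut with it clockwise as far as it will go, and put the key back upright, fully down in its holder. Then lower the centrifuge's lid gently all the way down onto its seat; it falls if let go half-way, so never let it drop. Leave the glassware and the other things around standing where they are.

Things in the scene. Friction and masses are not known exactly. Their poses are not given: they have to be found in the camera images.
- centrifuge: small bench centrifuge, ivory, fixed, 240 deep (x) x 225 wide (y), deck 125 high, sloping dark control panel low at its front. Origin: under the housing's centre, on the bench; x to the rear (to the hinge), y to its left seen from the front, z up. In the deck a round open bowl (140 across) holds the silver rotor with tubes, rotor axis at x = -10 mm
- lid (a joint): angle of the grey lid (205 wide, 168 long, 18 thick, lying on the outer side of the hinge axis) in rad: 0 = closed on its seat, 1.57 = upright, 1.9 = fully open. It starts near upright. The hinge holds the lid where it is above about 1.2 rad; below that it (320 g) falls by its own weight unless held
- lid_hinge (a point): middle of the hinge axis of the lid at the rear of the deck, 128 mm above the bench; the axis runs along the centrifuge's y
- lid_handle (a point): centre of the blue grip tab on the lid's free edge; moves with the lid, 194 mm out from the hinge axis and 9 mm to its outer side. Tab 40 wide (along the hinge axis), 18 thick, standing 44 mm out from the lid's edge; this point is 26 mm out from that edge. Site x points from tab to hinge, y along the hinge axis, z out of the lid's outer face. Closed, it stands clear before the housing, 137 mm high
- rotor_nut (a joint): angle of the rotor nut in rad, growing clockwise seen from above; 1.5 = fully tight, a hard stop. It starts loose, somewhere between 0.3 and 0.8, and turns with light friction (0.06 Nm)
- nut_socket (a point): centre of the mouth of the square socket in the round brass rotor nut (59 across), which sits flush in the rotor's hub in the middle of the bowl, 118 mm above the bench. The socket is 21 x 21 mm and 20 deep, its sides along this point's x and y axes, which turn with the nut
- nut_floor (a point): centre of the socket's floor, 98 mm above the bench: the key's foot stands here when the key is fully in
- key_grip (a point): centre of the red grip bar of the loose T-handled key, 118 mm above the key's foot. Bar 90 long (key's y), 20 wide (key's x), 24 high; below it a round steel shank 17 across and, over the lowest 30 mm, a square bit of 18 mm (14 at its tapered nose), sides along the key's x and y. Key 130 tall, 240 g; z up along the shank
- key_tip (a point): centre of the key's foot (the bottom of the square bit)
- key_stand: black holder block for the key, fixed to the bench, 80 x 80 x 65 high on a 100 x 100 foot; a square hole of 22 mm, 50 deep, goes down its middle, sides along the block's x and y axes. Origin: under its centre, on the bench. The key stands upright in it at the start, its bar along the block's y axis
- stand_floor (a point): centre of the floor of the holder's hole, 15 mm above the bench: the key's foot stands here when the key is home
- tube_rack: wooden test-tube rack fixed to the bench, 170 (x) x 75 (y), tubes and stoppers up to 130 high; origin under its centre
- flask: conical glass flask, 84 across, 135 high, loose; origin under its centre
- amber_bottle: amber reagent bottle with glass stopper, 72 across, 165 high, loose; origin under its centre
- beaker: empty glass beaker, 72 across, 95 high, loose; origin under its centre
- mortar: white porcelain bowl, 100 across, 52 high, loose; origin under its centre
- jar: white plastic jar with black lid, 84 across, 120 high, loose; origin under its centre
- cylinder: glass measuring cylinder on a blue foot 54 across, 190 high, loose; origin under its centre
Not all that is in view belongs to the job. What is shaped like the key_stand but green or purple is not meant.

How it is judged (in metres and radians):
On the way, in this order (a step that is already met when the one before it is completed fails the run):
1. the rotor nut is turned fully tight with the key standing in its socket (value of joint rotor_nut above 1.42 rad and distance between key_tip and nut_floor below 0.012 m), for 0.1 s.
2. the key is back in its holder, upright and fully down (distance between key_tip and stand_floor below 0.012 m and angle between key_tip's own z axis and vertical below 0.15 rad), for 0.2 s.
3. the lid is down on its seat (value of joint lid below 0.03 rad), for 0.2 s.
At the end, for the whole second after the job is handed in: The lid is closed on its seat (within 0.03 rad), the rotor nut is still tight (at least 1.42 of 1.5 rad), and the key stands in its holder, its foot within 12 mm of the hole's floor and upright within 0.15 rad (all of step 2 and value of joint lid below 0.03 rad and value of joint rotor_nut above 1.42 rad); the robot touches nothing.
It fails at once if the lid drops or slams: near its seat (below 0.25 rad) it falls faster than 2 rad/s (about 0.4 m/s at the tab) (value of joint lid below 0.25 rad and velocity of joint lid below -2 rad/s).
It fails at once if a loose bystander (flask, amber bottle, beaker, porcelain bowl, jar or measuring cylinder) is moved by more than 20 mm (distance of any of flask, amber_bottle, beaker, mortar, jar, cylinder from where it was at the start of the episode above 0.02 m).
It also fails if it takes over 72 s, if anything falls off the work surface, if the arm or the gripper's body presses on something with over 40 N, if the wrist force passes 120 N, or if a joint passes its speed limit or range.

## Working session

There is one attempt and no reset: what is moved stays moved. The work goes in short steps, Python scripts to look and compute and a tool call to move; the robot and the scene stay as the last step left them, time stands still between calls to the robot, and variables do not carry over. Pictures are saved under pics/ and viewed, and the job is handed in when it is done.

Besides the shell and the picture viewer there is one more tool, called after "Call:" as name(argument=value, ...), one argument or row to a line, values as JSON. servo_tool: Moves the arm, as the interface text tells. Its arguments: {"type":"object","properties":{"moves":{"type":"array","items":{"type":"object","properties":{"claw":{"type":"number"},"tx":{"type":"number"},"ty":{"type":"number"},"tz":{"type":"number"},"turn":{"type":"number"}}}}},"required":["moves"]}

```bash
ls; mkdir -p pics; python3 - <<'E'
from cell import bot, optics
import cv2
print(bot.get_state())
for n in ("scene","side","wrist"):
    im=optics.capture(n); cv2.imwrite(f"pics/{n}0.png",im[:,:,::-1]); print(n,optics.camera_model(n))
E
```

```text
pics
{'clock': 0.0, 'q': array([ 1.17640872e+00,  4.91565801e-01,  1.55947724e+00,  6.55780190e-06,
        1.09165522e+00, -1.05558624e-01]), 'dq': array([ 0.00084975, -0.00012503,  0.00030687,  0.00123793,  0.00035994,
        0.00258934]), 'joint_efforts': array([ 1.83207863e-03, -6.18453383e+01, -2.61604393e+01,  2.10449736e-05,
        4.11677087e-03,  1.40930416e-05]), 'tcp_pos': array([177.89108902, 598.93400357, 249.71426773]), 'orientation': array([-3.14147038e+00,  1.09884346e-03,  1.28196438e+00]), 'wrist_force': array([-0.23929948, -0.36841692,  0.3217194 ]), 'ft_torque': array([0.02694904, 0.00523292, 0.0351042 ]), 'width': 0.9979605762790321}
scene {'intrinsics': array([[467.47286389,   0.        , 316.87246328],
       [  0.        , 467.47286389, 238.39556251],
       [  0.        ,   0.        ,   1.        ]]), 'cam_to_world': array([[ 1.83111665e-01, -7.53734083e-01,  6.31153745e-01,
         1.31804199e+03],
       [ 9.82965670e-01,  1.50670028e-01, -1.05247487e-01,
        -1.19284719e+02],
       [-1.57673348e-02,  6.39674507e-01,  7.68484168e-01,
         1.110
[... 469 characters left out ...]
1.92378651e-02,  8.21766434e-01,  5.69499634e-01,
         9.75696506e+02],
       [ 0.00000000e+00,  0.00000000e+00,  0.00000000e+00,
         1.00000000e+00]])}
wrist {'intrinsics': array([[343.68213847,   0.        , 321.64766057],
       [  0.        , 343.68213847, 240.73944078],
       [  0.        ,   0.        ,   1.        ]]), 'tool_from_camera': array([[ 9.99999963e-01, -2.03327548e-04, -1.79991912e-04,
        -1.25829344e-02],
       [-2.43063303e-04, -9.65757605e-01, -2.59445928e-01,
        -6.58747390e+01],
       [-1.21076054e-04,  2.59445962e-01, -9.65757619e-01,
        -1.23055507e+02],
       [ 0.00000000e+00,  0.00000000e+00,  0.00000000e+00,
         1.00000000e+00]])}
```

View pics/scene0.png

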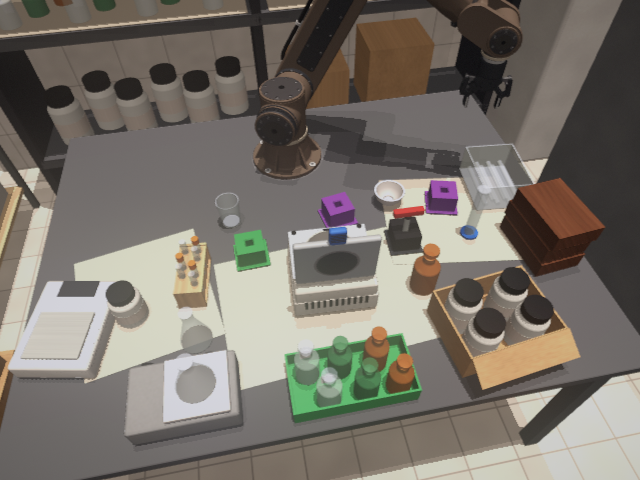

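View pics/side0.png

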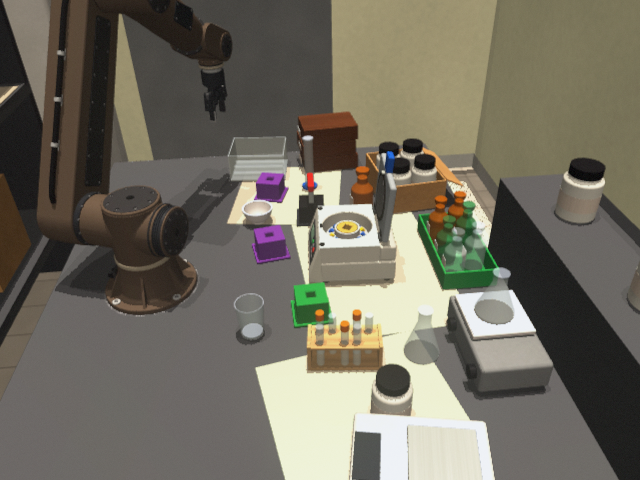

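View pics/wrist0.png

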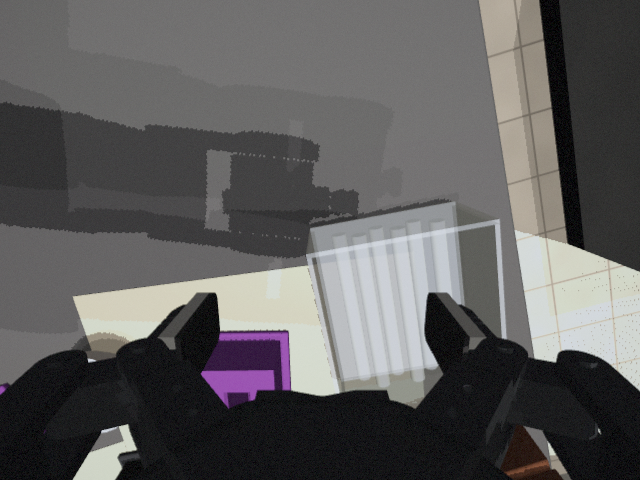

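Scene picture: black holder with the red key at about (405,230). The look-alikes are green (251,250), purple (338,210) and purple (443,196). Centrifuge is at (335,265), with the lid upright and the blue tab at (338,236). I'll enlarge the key and centrifuge to confirm.

```bash
cat > h.py <<'E'
import numpy as np, cv2
from cell import bot, optics
from scipy.spatial.transform import Rotation as Ro
def cam(n,st=None):
    m=optics.camera_model(n)
    K=np.array(m["intrinsics"])
    if n=="wrist":
        T=np.eye(4);T[:3,:3]=Ro.from_euler('xyz',st["orientation"]).as_matrix();T[:3,3]=st["tcp_pos"]
        return K,T@np.array(m["tool_from_camera"])
    return K,np.array(m["cam_to_world"])
def ray(c,uv):
    K,T=c; d=np.array([(uv[0]-K[0,2])/K[0,0],-(uv[1]-K[1,2])/K[1,1],-1]); d=T[:3,:3]@d
    return T[:3,3],d/np.linalg.norm(d)
def onz(c,uv,z):
    o,d=ray(c,uv); return o+d*(z-o[2])/d[2]
def tri(*cu):
    A=np.zeros((3,3));b=np.zeros(3);R=[ray(c,u) for c,u in cu]
    for o,d in R:
        P=np.eye(3)-np.outer(d,d);A+=P;b+=P@o
    p=np.linalg.solve(A,b)
    return p,[float(np.linalg.norm(np.cross(p-o,d))) for o,d in R]
def proj(c,p):
    K,T=c; q=np.linalg.inv(T)@np.append(p,1); return np.array([K[0,0]*q[0]/-q[2]+K[0,2], K[1,1]*-q[1]/-q[2]+K[1,2]])
E
python3 - <<'E'
import cv2
a=cv2.imread("pics/scene0.png")[180:330,270:470];b=cv2.imread("pics/side0.png")[140:290,250:450]
cv2.imwrite("pics/z0.png",cv2.resize(a,None,fx=4,fy=4,interpolation=cv2.INTER_CUBIC))
cv2.imwrite("pics/z1.png",cv2.resize(b,None,fx=4,fy=4,interpolation=cv2.INTER_CUBIC))
E
```

```text
(no output)
```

View pics/z0.png

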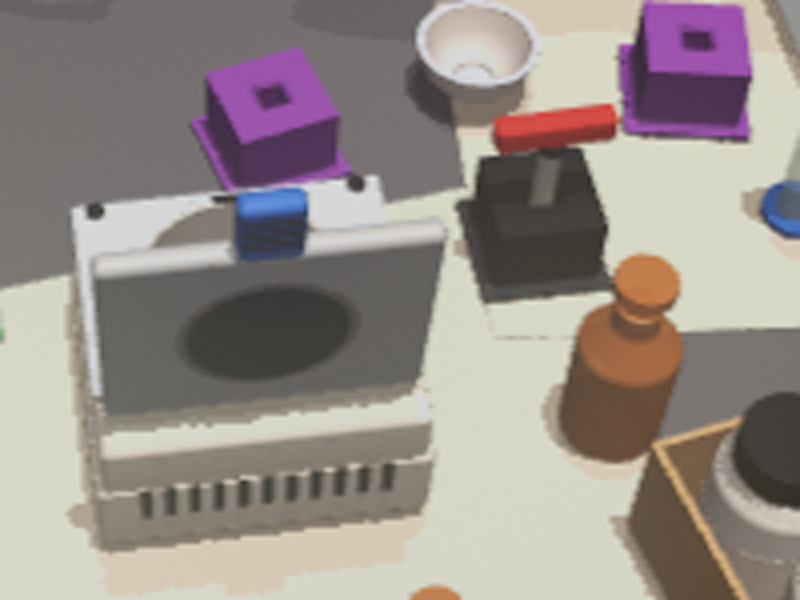

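View pics/z1.png

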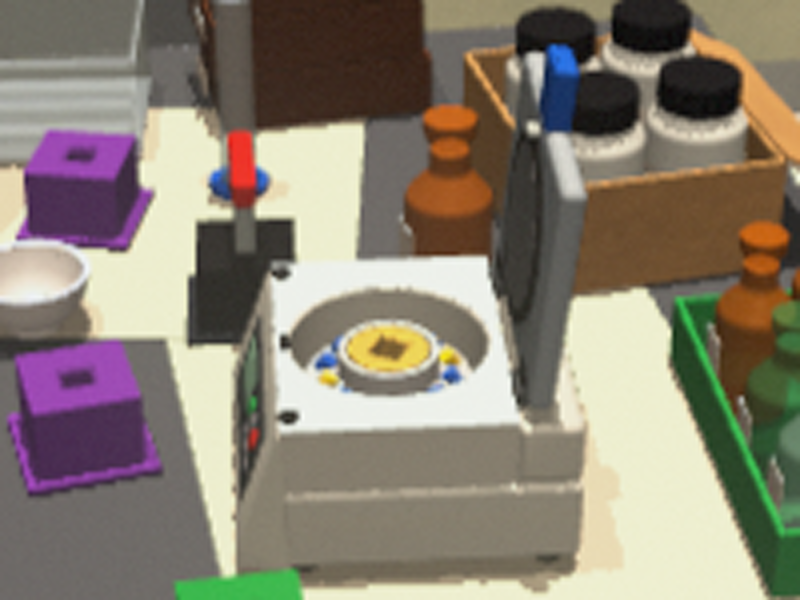

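Confirmed: the black holder carries the red T-key, and the centrifuge's panel faces the robot with its brass nut visible in the side view. Measuring now.

```bash
python3 - <<'E'
from h import *
S=cv2.imread("pics/scene0.png");D=cv2.imread("pics/side0.png")
cs,cd=cam("scene"),cam("side")
def mask(im,lo,hi,roi):
    h=cv2.cvtColor(im,cv2.COLOR_BGR2HSV);m=cv2.inRange(h,lo,hi);z=np.zeros_like(m);x0,y0,x1,y1=roi;z[y0:y1,x0:x1]=m[y0:y1,x0:x1];return z
def rep(n,m):
    k,l,s,c=cv2.connectedComponentsWithStats(m);i=1+np.argmax(s[1:,4]);ct=cv2.findContours((l==i).astype('uint8'),0,1)[0][0]
    r=cv2.minAreaRect(ct);print(n,s[i],c[i],np.round(cv2.boxPoints(r),1).tolist());return c[i],cv2.boxPoints(r)
rs,bs=rep("red scene",mask(S,(0,150,100),(6,255,255),(380,195,440,225)))
rd,bd=rep("red side",mask(D,(0,150,100),(6,255,255),(295,165,325,200)))
print("key tri",tri((cs,rs),(cd,rd)), onz(cs,rs,133),onz(cd,rd,133))
ns,_=rep("nut side",mask(D,(20,80,100),(32,255,255),(330,215,365,240)))
print("nut",onz(cd,ns,118))
ts,_=rep("tab scene",mask(S,(105,120,60),(125,255,255),(320,220,355,250)))
td,_=rep("tab side",mask(D,(105,120,60),(125,255,255),(380,145,400,180)))
print("tab",tri((cs,ts),(cd,td)))
# bar ends at z 133 (scene): midpoints of short sides
b=bs; e=[np.linalg.norm(b[i]-b[(i+1)%4]) for i in range(4)]; i=int(np.argmin(e[:2]));m1=(b[i]+b[i+1])/2;m2=(b[(i+2)%4]+b[(i+3)%4])/2
print("bar ends",onz(cs,m1,135),onz(cs,m2,135))
# deck corners side zoom /4 + (250,140)
for n,(u,v) in dict(fl=(272,262),fr=(283,428),br=(515,425),bl=(490,262)).items(): print(n,onz(cd,(250+u/4,140+v/4),125))
for n,(u,v) in dict(fl=(378,180),fr=(75,210)).items(): print(n,onz(cs,(270+u/4,180+v/4),125))
for n,(u,v) in dict(a=(480,157),b=(585,150),c=(605,222),d=(475,232)).items(): print("stand",n,onz(cs,(270+u/4,180+v/4),65))
E
```

```text
red scene [394 206  30  11 220] [408.71363636 211.05909091] [[393.5, 209.1999969482422], [422.70001220703125, 205.6999969482422], [423.6000061035156, 213.1999969482422], [394.3999938964844, 216.6999969482422]]
red side [307 173   7  19  99] [309.84848485 181.28282828] [[306.6000061035156, 173.0], [312.0, 172.6999969482422], [313.20001220703125, 190.89999389648438], [307.79998779296875, 191.1999969482422]]
key tri (array([468.65702049, 288.83135152, 134.96241963]), [0.24443208971233935, 0.24443208971233313]) [466.65564351 289.82316823 133.        ] [468.9798568  292.01206615 133.        ]
nut side [337 221  21  12 168] [346.60119048 226.81547619] [[337.0, 221.0], [357.0, 221.0], [357.0, 232.0], [337.0, 232.0]]
nut [553.02026373  41.15091333 118.        ]
tab scene [329 227  18   8 112] [337.35714286 230.54464286] [[328.6000061035156, 228.3000030517578], [345.6000061035156, 226.39999389648438], [346.29998779296875, 232.6999969482422], [329.29998779296875, 234.60000610351562]]
tab side [385 151  10  22 173] [389.53757225 161.52023121] [[384.3999938964844, 171.8000030517578], [386.1000061035156, 150.60000610351562], [394.79998779296875, 151.3000030517578], [393.0, 172.5]]
tab (array([661.43110417,  34.95421336, 320.56081819]), [5.054108982383624, 5.054108982383886])
bar ends [470.53265008 331.13232099 135.        ] [467.24933045 245.99004902 135.        ]
fl [482.60405236 155.23628229 125.        ]
fr [471.46331305 -56.55708678 125.        ]
br [623.72129865 -72.88401114 125.        ]
bl [641.96129003 133.77399014 125.        ]
fl [486.53349934 155.71722177 125.        ]
fr [472.15453504 -56.96167135 125.        ]
stand a [428.63141925 253.09666786  65.        ]
stand b [437.32308673 332.31250152  65.        ]
stand c [507.94579971 324.14711963  65.        ]
stand d [498.58045162 228.94283494  65.        ]
```

Call:
servo_tool(
  moves=[
    {"claw": 0, "tx": -0.03, "ty": 0.05, "tz": -0.04, "turn": 10},
    {"claw": 0, "tx": -0.06, "ty": 0.1, "tz": -0.04, "turn": 20},
    {"claw": 0, "tx": -0.09, "ty": 0.155, "tz": -0.04, "turn": 30},
    {"claw": 0, "tx": -0.12, "ty": 0.21, "tz": -0.04, "turn": 40},
    {"claw": 0, "tx": -0.15, "ty": 0.26, "tz": -0.04, "turn": 50},
    {"claw": 0, "tx": -0.18, "ty": 0.31, "tz": -0.04, "turn": 60},
    {"claw": 0, "tx": -0.214, "ty": 0.366, "tz": -0.04, "turn": 70},
    {"claw": 0, "tx": -0.214, "ty": 0.366, "tz": -0.04, "turn": 75},
    {"claw": 0, "tx": -0.214, "ty": 0.366, "tz": -0.04, "turn": 75},
    {"claw": 0, "tx": -0.214, "ty": 0.366, "tz": -0.04, "turn": 75},
  ],
)

```text
clock: 1.4
tcp_pos: [467.4, 290.2, 290.2]
orientation: [-3.142, 0.0, -0.024]
wrist_force: [-0.8, 0.4, 1.3]
width: 0.998
```

```bash
python3 - <<'E'
from h import *
s=bot.get_state();im=optics.capture("wrist")[:,:,::-1].copy();cv2.imwrite("pics/w1.png",im)
np.save("st_w1.npy",s,allow_pickle=True)
print(s["clock"],s["tcp_pos"],s["orientation"],s["q"])
h=cv2.cvtColor(im,cv2.COLOR_BGR2HSV);m=cv2.inRange(h,(0,150,100),(6,255,255))|cv2.inRange(h,(174,150,100),(180,255,255))
k,l,st,c=cv2.connectedComponentsWithStats(m);i=1+np.argmax(st[1:,4]);ct=max(cv2.findContours((l==i).astype('uint8'),0,1)[0],key=len)
r=cv2.minAreaRect(ct);b=cv2.boxPoints(r);W=cam("wrist",s)
print(st[i],c[i],b.tolist());print(onz(W,c[i],143))
for p in b: print(onz(W,p,145))
E
```

```text
1.4 [467.43557561 290.20451893 290.24921936] [-3.14157086e+00  1.96780623e-04 -2.42488024e-02] [4.35494921e-01 3.44349433e-01 1.69080735e+00 1.19492979e-04
 1.10660255e+00 4.59690219e-01]
[ 313  177   24  106 2268] [324.67724868 227.83686067] [[313.0, 177.0], [336.0, 177.0], [336.0, 282.0], [313.0, 282.0]]
[469.61787462 293.94192759 143.        ]
[461.49419356 334.73477705 145.        ]
[479.19907155 334.3103559  145.        ]
[478.05991259 247.80380568 145.        ]
[458.85275762 248.26122695 145.        ]
```

View pics/w1.png

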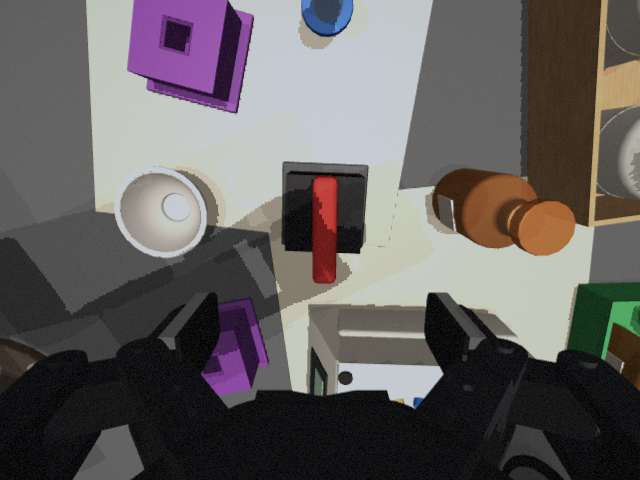

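The key's bar is at pixels (313–336, 177–282), i.e. centre about (469.4, 291.3), yaw about −0.02. It sits between the open fingers with nothing in the way. Descending to grip.

Call:
servo_tool(
  moves=[
    {"claw": 0, "tx": 0.002, "ty": -0.001, "tz": 0.05, "turn": 0},
    {"claw": 0, "tx": 0.002, "ty": -0.001, "tz": 0.1, "turn": 0},
    {"claw": 0, "tx": 0.002, "ty": -0.001, "tz": 0.14, "turn": 0},
    {"claw": 0, "tx": 0.002, "ty": -0.001, "tz": 0.157, "turn": 0},
    {"claw": 0, "tx": 0.002, "ty": -0.001, "tz": 0.157, "turn": 0},
    {"claw": 1, "tx": 0.002, "ty": -0.001, "tz": 0.157, "turn": 0},
    {"claw": 1, "tx": 0.002, "ty": -0.001, "tz": 0.157, "turn": 0},
    {"claw": 1, "tx": 0.002, "ty": -0.001, "tz": 0.157, "turn": 0},
    {"claw": 1, "tx": 0.002, "ty": -0.001, "tz": 0.157, "turn": 0},
    {"claw": 1, "tx": 0.002, "ty": -0.001, "tz": 0.157, "turn": 0},
  ],
)

```text
clock: 2.7
tcp_pos: [470.0, 290.8, 133.9]
orientation: [-3.141, -0.001, -0.027]
wrist_force: [-0.9, -0.0, 5.0]
width: 0.225
```

```bash
python3 - <<'E'
from h import *
s=bot.get_state()
print(s)
for n in ("scene","side"):
    im=optics.capture(n)[:,:,::-1].copy();cv2.imwrite(f"pics/{n}2.png",im)
a=cv2.imread("pics/scene2.png")[140:290,330:480];b=cv2.imread("pics/side2.png")[130:280,240:390]
cv2.imwrite("pics/z2.png",cv2.resize(np.hstack([a,b]),None,fx=2.6,fy=2.6,interpolation=cv2.INTER_CUBIC))
E
```

```text
{'clock': 2.7, 'q': array([4.34470622e-01, 5.37711484e-01, 1.85569224e+00, 2.39794665e-04,
       7.47354146e-01, 4.61348879e-01]), 'dq': array([-0.00090101,  0.00035616,  0.00179508,  0.00050519,  0.00053352,
       -0.00174708]), 'joint_efforts': array([-3.20057161e-01, -5.48592138e+01, -1.82567793e+01, -9.86262853e-02,
       -3.74820158e-01,  5.23318231e-03]), 'tcp_pos': array([470.01999948, 290.80164982, 133.94017752]), 'orientation': array([-3.14107497e+00, -6.74878851e-04, -2.70542501e-02]), 'wrist_force': array([-0.92902442, -0.01264864,  4.99410079]), 'ft_torque': array([-0.10401982,  0.30150145,  0.00811265]), 'width': 0.22531845435038092}
```

View pics/z2.png

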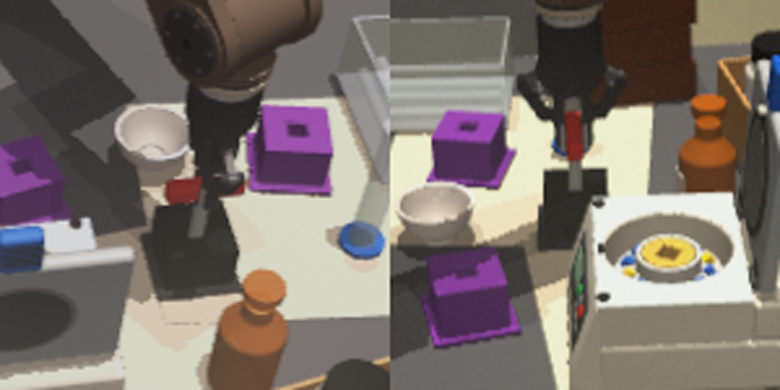

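Call:
servo_tool(
  moves=[
    {"claw": 1, "tx": 0, "ty": 0, "tz": -0.03, "turn": 0},
    {"claw": 1, "tx": 0, "ty": 0, "tz": -0.08, "turn": 0},
    {"claw": 1, "tx": 0, "ty": 0, "tz": -0.13, "turn": 0},
    {"claw": 1, "tx": 0.01, "ty": 0.03, "tz": -0.16, "turn": 0},
    {"claw": 1, "tx": 0.025, "ty": 0.085, "tz": -0.16, "turn": 0},
    {"claw": 1, "tx": 0.04, "ty": 0.14, "tz": -0.16, "turn": 0},
    {"claw": 1, "tx": 0.055, "ty": 0.195, "tz": -0.16, "turn": 0},
    {"claw": 1, "tx": 0.07, "ty": 0.25, "tz": -0.16, "turn": 0},
    {"claw": 1, "tx": 0.088, "ty": 0.309, "tz": -0.16, "turn": 0},
    {"claw": 1, "tx": 0.088, "ty": 0.309, "tz": -0.16, "turn": 0},
    {"claw": 1, "tx": 0.088, "ty": 0.309, "tz": -0.16, "turn": 0},
  ],
)

```text
clock: 4.18
tcp_pos: [549.2, -20.5, 293.1]
orientation: [-3.141, 0.001, -0.028]
wrist_force: [-0.3, 0.2, -1.7]
width: 0.226
```

```bash
python3 - <<'E'
from h import *
s=bot.get_state();im=optics.capture("wrist")[:,:,::-1].copy();cv2.imwrite("pics/w3.png",im)
np.save("st_w3.npy",s,allow_pickle=True)
print(s["clock"],s["tcp_pos"],s["orientation"],s["wrist_force"],s["width"])
W=cam("wrist",s); p=proj(W,np.array([553,41,118]));print(p)
x,y=p.astype(int);a=im[max(0,y-75):y+75,x-100:x+100];print(x-100,max(0,y-75));cv2.imwrite("pics/z3.png",cv2.resize(a,None,fx=4,fy=4,interpolation=cv2.INTER_CUBIC))
E
```

```text
4.175 [549.20860535 -20.52623114 293.05556591] [-3.14114831e+00  7.07420948e-04 -2.78756938e-02] [-0.29545823  0.15415249 -1.7305459 ] 0.2255958928216912
[324.67277984 153.45637733]
224 78
```

View pics/w3.png

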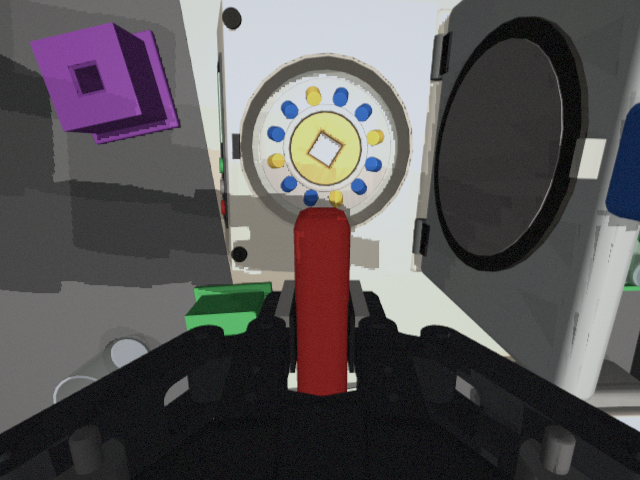

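View pics/z3.png

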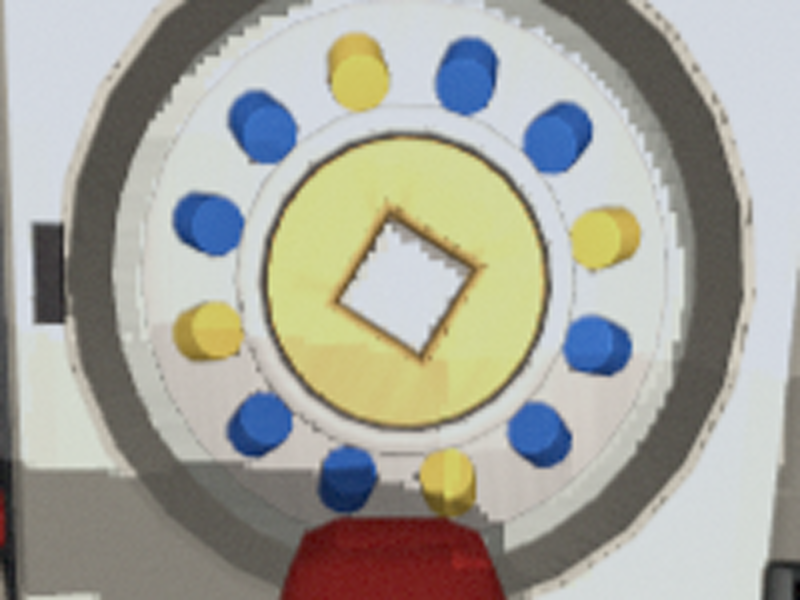

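The wrist view shows the nut at about (325.5,147.5), with socket corners at zoom (390,210), (483,268), (421,358), (333,300).

```bash
python3 - <<'E'
from h import *
s=np.load("st_w3.npy",allow_pickle=True).item();W=cam("wrist",s);im=cv2.imread("pics/w3.png")
f=lambda u,v:(224+(u+.5)/4-.5,78+(v+.5)/4-.5)
C=np.array([onz(W,f(*p),118)[:2] for p in [(390,210),(483,268),(421,358),(333,300)]])
print(C,C.mean(0)); 
for i in range(4):
    d=C[(i+1)%4]-C[i];print(np.linalg.norm(d),np.degrees(np.arctan2(d[1],d[0]))%90)
h=cv2.cvtColor(im,cv2.COLOR_BGR2HSV);m=cv2.inRange(h,(18,70,90),(34,255,255));z=np.zeros_like(m);z[105:192,285:365]=m[105:192,285:365]
k,l,st,c=cv2.connectedComponentsWithStats(z);i=1+np.argmax(st[1:,4]);ct=max(cv2.findContours((l==i).astype('uint8'),0,1)[0],key=len);e=cv2.fitEllipse(ct);print(e,st[i]);print("nut",onz(W,e[0],118))
for u,v in [(440,57),(421,238)]: print("hinge",onz(W,(u,v),128))
# key bar axis in image relative to tool
E
```

```text
[[550.54190045  59.77303641]
 [569.63465668  47.69478626]
 [556.28247176  29.65188458]
 [538.06577857  42.09008798]] [553.63120187  44.80244881]
22.592420568846226 57.682184886808514
22.44609416769098 53.497660812168775
22.058032884566156 55.67507052973866
21.64117100375374 54.79529683668332
((325.0863342285156, 148.00686645507812), (69.24226379394531, 71.92034912109375), 2.1548538208007812) [ 290  112   71   73 3397]
nut [553.45837606  45.41311898 118.        ]
hinge [642.21651983 109.65292536 128.        ]
hinge [634.51014997 -32.10770999 128.        ]
```

```bash
python3 - <<'E'
from h import *
s=np.load("st_w3.npy",allow_pickle=True).item()
m=optics.camera_model("wrist");c=(np.array(m["intrinsics"]),np.array(m["tool_from_camera"]))
for u,v,z in [(322,208,-12),(322,210,-11),(322,208,0),(297,300,-12),(348,300,-12),(298,225,-12),(349,225,-12)]: print(onz(c,(u,v),z))
E
```

```text
[ -0.17207563 -46.8759068  -12.        ]
[ -0.17095059 -46.04097947 -11.        ]
[ -0.16264097 -44.84561956   0.        ]
[ -8.92728427 -14.28191702 -12.        ]
[  8.9667516  -14.28866242 -12.        ]
[ -8.10216899 -41.20022051 -12.        ]
[  8.75502217 -41.20539043 -12.        ]
```

Call:
servo_tool(
  moves=[
    {"claw": 1, "tx": 0.0025, "ty": -0.02, "tz": 0, "turn": -10},
    {"claw": 1, "tx": 0.0025, "ty": -0.04, "tz": 0, "turn": -20},
    {"claw": 1, "tx": 0.0025, "ty": -0.06, "tz": 0, "turn": -30},
    {"claw": 1, "tx": 0.0025, "ty": -0.0655, "tz": 0, "turn": -40},
    {"claw": 1, "tx": 0.0025, "ty": -0.0655, "tz": 0, "turn": -50},
    {"claw": 1, "tx": 0.0025, "ty": -0.0655, "tz": 0.015, "turn": -57},
    {"claw": 1, "tx": 0.0025, "ty": -0.0655, "tz": 0.035, "turn": -57},
    {"claw": 1, "tx": 0.0025, "ty": -0.0655, "tz": 0.045, "turn": -57},
    {"claw": 1, "tx": 0.0025, "ty": -0.0655, "tz": 0.045, "turn": -57},
    {"claw": 1, "tx": 0.0025, "ty": -0.0655, "tz": 0.045, "turn": -57},
  ],
)

```text
clock: 5.48
tcp_pos: [554.0, 45.2, 249.0]
orientation: [3.141, -0.001, 0.968]
wrist_force: [-0.0, 0.3, -1.6]
width: 0.223
```

```bash
python3 - <<'E'
from h import *
s=bot.get_state()
print(s["clock"],s["tcp_pos"],s["orientation"],s["q"])
for n in ("scene","side"):
    im=optics.capture(n)[:,:,::-1].copy();cv2.imwrite(f"pics/{n}4.png",im)
a=cv2.imread("pics/scene4.png")[180:290,270:400];b=cv2.imread("pics/side4.png")[150:260,290:420]
cv2.imwrite("pics/z4.png",cv2.resize(np.hstack([a,b]),None,fx=3,fy=3,interpolation=cv2.INTER_CUBIC))
E
```

```text
5.475 [554.01869143  45.19917197 248.96465616] [ 3.14079736e+00 -6.29022536e-04  9.68278289e-01] [-3.74758508e-02  3.93956875e-01  1.73239283e+00  1.24148459e-04
  1.01423447e+00 -1.00581942e+00]
```

View pics/z4.png

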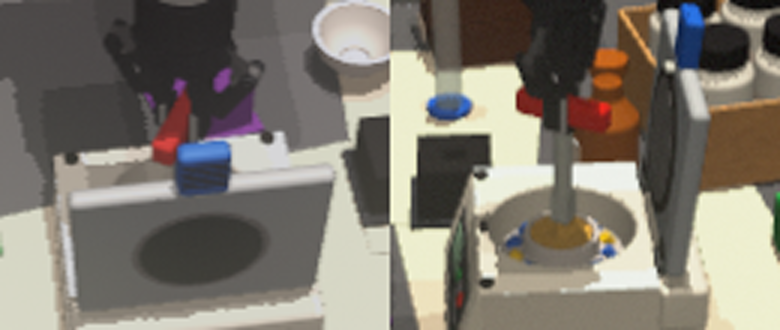

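Call:
servo_tool(
  moves=[
    {"claw": 1, "tx": -0.0005, "ty": 0, "tz": 0.008, "turn": 0},
    {"claw": 1, "tx": -0.0005, "ty": 0, "tz": 0.014, "turn": 0},
    {"claw": 1, "tx": -0.0005, "ty": 0, "tz": 0.019, "turn": 0},
    {"claw": 1, "tx": -0.0005, "ty": 0, "tz": 0.022, "turn": 0},
    {"claw": 1, "tx": -0.0005, "ty": 0, "tz": 0.022, "turn": 0},
  ],
)

```text
clock: 6.2
tcp_pos: [553.5, 44.4, 226.1]
orientation: [-3.141, 0.0, 0.968]
wrist_force: [0.2, 0.1, -1.4]
width: 0.224
```

Entering freely (foot is already about 11 mm into the socket). Going down the rest.

Call:
servo_tool(
  moves=[
    {"claw": 1, "tx": 0, "ty": 0, "tz": 0.005, "turn": 0},
    {"claw": 1, "tx": 0, "ty": 0, "tz": 0.008, "turn": 0},
    {"claw": 1, "tx": 0, "ty": 0, "tz": 0.01, "turn": 0},
    {"claw": 1, "tx": 0, "ty": 0, "tz": 0.01, "turn": 0},
  ],
)

```text
clock: 6.7
tcp_pos: [553.9, 44.4, 217.9]
orientation: [3.14, -0.001, 0.968]
wrist_force: [-3.9, -0.5, 14.7]
width: 0.227
```

Call:
servo_tool(
  moves=[
    {"claw": 1, "tx": 0, "ty": 0, "tz": -0.001, "turn": 8},
    {"claw": 1, "tx": 0, "ty": 0, "tz": -0.001, "turn": 16},
    {"claw": 1, "tx": 0, "ty": 0, "tz": -0.001, "turn": 24},
    {"claw": 1, "tx": 0, "ty": 0, "tz": -0.001, "turn": 32},
    {"claw": 1, "tx": 0, "ty": 0, "tz": -0.001, "turn": 38},
    {"claw": 1, "tx": 0, "ty": 0, "tz": -0.001, "turn": 38},
  ],
)

```text
clock: 7.45
tcp_pos: [553.7, 44.9, 217.9]
orientation: [-3.141, -0.001, 0.303]
wrist_force: [-1.0, 3.1, 5.4]
width: 0.224
```

```bash
python3 - <<'E'
from cell import bot
s=bot.get_state();print(s["orientation"],s["wrist_force"],s["ft_torque"],s["joint_efforts"][5])
E
```

```text
[-3.14109442e+00 -1.30794550e-03  3.03042233e-01] [-1.01505816  3.11184555  5.42209163] [ 0.73598509  0.33077782 -0.02186628] 0.6871093064546585
```

Call:
servo_tool(
  moves=[
    {"claw": 1, "tx": 0, "ty": 0, "tz": 0, "turn": 4},
    {"claw": 1, "tx": 0, "ty": 0, "tz": 0, "turn": 8},
    {"claw": 1, "tx": 0, "ty": 0, "tz": 0, "turn": 12},
    {"claw": 1, "tx": 0, "ty": 0, "tz": 0, "turn": 12},
  ],
)

```text
clock: 7.95
tcp_pos: [553.8, 44.8, 217.9]
orientation: [-3.141, -0.002, 0.095]
wrist_force: [-0.3, 3.2, 5.9]
width: 0.224
```

```bash
python3 - <<'E'
from cell import bot
s=bot.get_state();print(s["orientation"],s["wrist_force"],s["ft_torque"],s["joint_efforts"][5])
E
```

```text
[-3.14092706e+00 -1.52664641e-03  9.50834300e-02] [-0.30622775  3.20102274  5.94747533] [0.83044235 0.18214536 0.00996108] 0.5268165282905102
```

Call:
servo_tool(
  moves=[
    {"claw": 1, "tx": 0, "ty": 0, "tz": 0, "turn": 4},
    {"claw": 1, "tx": 0, "ty": 0, "tz": 0, "turn": 8},
    {"claw": 1, "tx": 0, "ty": 0, "tz": 0, "turn": 8},
  ],
)

```text
clock: 8.32
tcp_pos: [553.9, 44.8, 217.9]
orientation: [-3.141, -0.002, -0.044]
wrist_force: [-1.5, 3.2, 4.8]
width: 0.223
```

```bash
python3 - <<'E'
from cell import bot
s=bot.get_state();print(s["orientation"],s["wrist_force"],s["ft_torque"],s["joint_efforts"][5])
E
```

```text
[-3.14073279e+00 -1.58374175e-03 -4.43465716e-02] [-1.50783814  3.22339822  4.75501189] [0.81069902 0.0428058  0.03729744] 0.4618444852530956
```

Call:
servo_tool(
  moves=[
    {"claw": 1, "tx": 0, "ty": 0, "tz": 0, "turn": 3},
    {"claw": 1, "tx": 0, "ty": 0, "tz": 0, "turn": 6},
    {"claw": 1, "tx": 0, "ty": 0, "tz": 0, "turn": 6},
  ],
)

```text
clock: 8.7
tcp_pos: [553.9, 44.8, 217.9]
orientation: [-3.141, -0.002, -0.149]
wrist_force: [0.7, 3.7, 4.4]
width: 0.223
```

```bash
python3 - <<'E'
from cell import bot
s=bot.get_state();print(s["orientation"],s["wrist_force"],s["ft_torque"],s["joint_efforts"][5])
E
```

```text
[-3.14062782e+00 -1.63045020e-03 -1.48805748e-01] [0.70588152 3.65832008 4.36744214] [8.30472608e-01 6.30437558e-04 5.23504099e-02] 0.36107040010392666
```

Call:
servo_tool(
  moves=[
    {"claw": 1, "tx": 0, "ty": 0, "tz": 0, "turn": 3},
    {"claw": 1, "tx": 0, "ty": 0, "tz": 0, "turn": 6},
    {"claw": 1, "tx": 0, "ty": 0, "tz": 0, "turn": 6},
  ],
)

```text
clock: 9.07
tcp_pos: [554.0, 44.8, 218.0]
orientation: [-3.141, -0.002, -0.253]
wrist_force: [-0.6, 2.2, 5.4]
width: 0.225
```

```bash
python3 - <<'E'
from cell import bot
s=bot.get_state();print(s["orientation"],s["wrist_force"],s["ft_torque"],s["joint_efforts"][5])
E
```

```text
[-3.14062717e+00 -1.73323773e-03 -2.52688961e-01] [-0.5894431   2.21823704  5.39370768] [ 0.79443179 -0.04869199  0.37368048] 0.7393194548785686
```

Call:
servo_tool(
  moves=[
    {"claw": 1, "tx": 0, "ty": 0, "tz": 0, "turn": 2},
    {"claw": 1, "tx": 0, "ty": 0, "tz": 0, "turn": 4},
    {"claw": 1, "tx": 0, "ty": 0, "tz": 0, "turn": 4},
  ],
)

```text
clock: 9.45
tcp_pos: [554.0, 44.8, 218.0]
orientation: [-3.141, -0.002, -0.321]
wrist_force: [0.3, 3.2, 4.8]
width: 0.222
```

```bash
python3 - <<'E'
from h import *
s=bot.get_state();print(s["orientation"],s["wrist_force"],s["ft_torque"],s["joint_efforts"][5])
cv2.imwrite("pics/side5.png",optics.capture("side")[:,:,::-1]);b=cv2.imread("pics/side5.png")[150:270,290:420]
cv2.imwrite("pics/z5.png",cv2.resize(b,None,fx=4,fy=4,interpolation=cv2.INTER_CUBIC))
E
```

```text
[-3.14096768e+00 -1.85239404e-03 -3.20926982e-01] [0.31656579 3.15008268 4.76208308] [ 0.68505777 -0.04150101  1.05970989] 1.2388728931546211
```

View pics/z5.png

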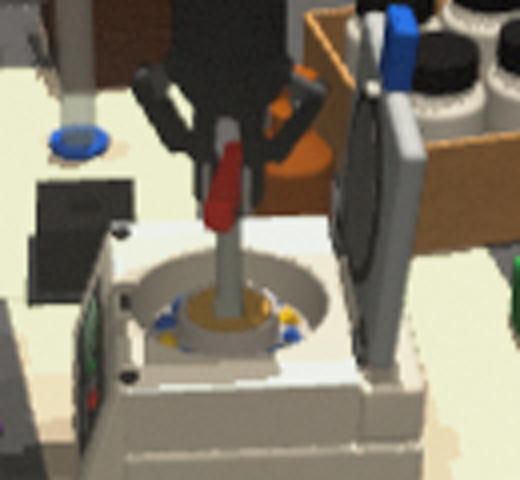

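Hard stop: the torque climbed from 0.05 to 1.06 Nm over the last 10°. Relieving within the socket's play, then lifting.

Call:
servo_tool(
  moves=[
    {"claw": 1, "tx": 0, "ty": 0, "tz": 0, "turn": -4},
    {"claw": 1, "tx": 0, "ty": 0, "tz": 0, "turn": -8},
    {"claw": 1, "tx": 0, "ty": 0, "tz": 0, "turn": -9},
    {"claw": 1, "tx": 0, "ty": 0, "tz": -0.008, "turn": -9},
    {"claw": 1, "tx": 0, "ty": 0, "tz": -0.02, "turn": -9},
    {"claw": 1, "tx": 0, "ty": 0, "tz": -0.04, "turn": -9},
    {"claw": 1, "tx": 0, "ty": 0, "tz": -0.075, "turn": -9},
    {"claw": 1, "tx": 0, "ty": 0, "tz": -0.075, "turn": -9},
  ],
)

```text
clock: 10.5
tcp_pos: [554.0, 44.2, 295.1]
orientation: [-3.141, -0.004, -0.167]
wrist_force: [0.6, -0.0, -1.1]
width: 0.229
```

```bash
python3 - <<'E'
from h import *
s=bot.get_state();print(s["tcp_pos"],s["orientation"],s["wrist_force"],s["ft_torque"])
im=optics.capture("wrist")[:,:,::-1].copy();cv2.imwrite("pics/w6.png",im)
R=Ro.from_euler('xyz',s["orientation"]).as_matrix()
print(R.T@(np.array([470,290.8,293])-s["tcp_pos"]),np.degrees(s["orientation"][2]+.027))
E
```

```text
[554.04028309  44.2060871  295.06189018] [-3.14144637 -0.00435022 -0.16656106] [ 0.62042708 -0.01230359 -1.05797011] [0.02939441 0.00748819 0.04044241]
[-123.7683226  -229.24780578    1.55702218] -7.9962598697403084
```

View pics/w6.png

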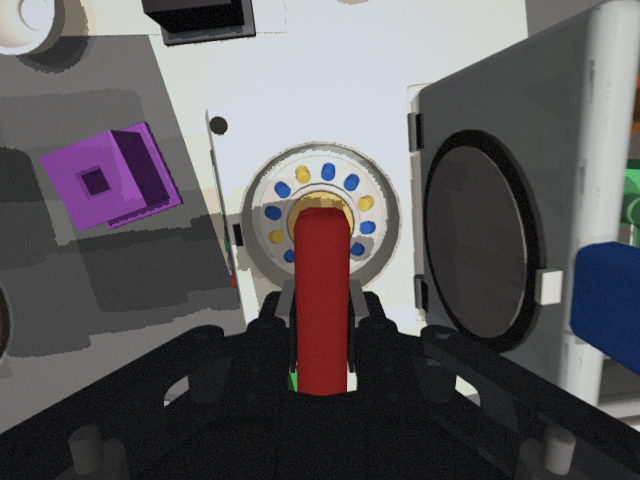

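Call:
servo_tool(
  moves=[
    {"claw": 1, "tx": 0, "ty": 0.03, "tz": 0, "turn": 0},
    {"claw": 1, "tx": 0, "ty": 0.06, "tz": 0, "turn": 0},
    {"claw": 1, "tx": 0, "ty": 0.06, "tz": 0, "turn": 0},
  ],
)

```text
clock: 10.92
tcp_pos: [542.9, -16.1, 291.3]
orientation: [3.141, 0.002, -0.169]
wrist_force: [0.9, 1.2, -0.9]
width: 0.223
```

```bash
python3 - <<'E'
from h import *
s=bot.get_state();im=optics.capture("wrist")[:,:,::-1].copy();cv2.imwrite("pics/w7.png",im);np.save("st_w7.npy",s,allow_pickle=True)
W=cam("wrist",s); p=proj(W,np.array([553.5,45,118]));x,y=p.astype(int);print(x-50,y-40)
a=im[max(0,y-40):y+40,x-50:x+50];cv2.imwrite("pics/z7.png",cv2.resize(a,None,fx=6,fy=6,interpolation=cv2.INTER_CUBIC))
R=Ro.from_euler('xyz',s["orientation"]).as_matrix()
print(R.T@(np.array([470,290.8,293])-s["tcp_pos"]),s["orientation"],s["tcp_pos"])
E
```

```text
272 112
[-123.37679522 -290.35055436   -1.55191184] [ 3.14127044e+00  2.09480739e-03 -1.68669924e-01] [542.88106128 -16.14150898 291.28319557]
```

View pics/z7.png

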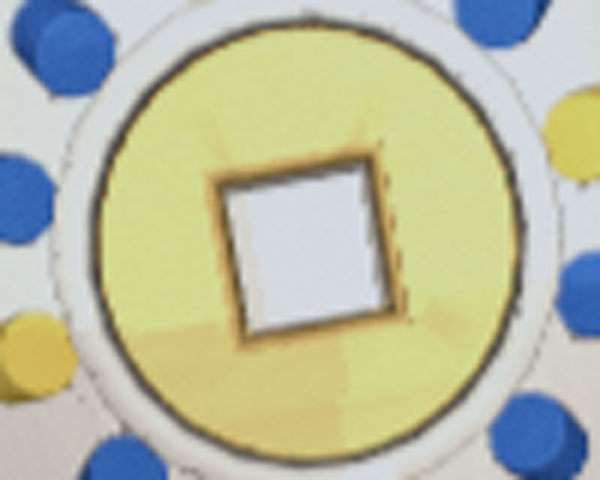

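The socket is now square to the centrifuge: it turned about 55°, to a world yaw of about 0°. That agrees with joint ≈1.5 (−3.4° − 86° ≡ 0.7° mod 90). Carrying the key back above its holder.

Call:
servo_tool(
  moves=[
    {"claw": 1, "tx": -0.02, "ty": -0.05, "tz": 0, "turn": 0},
    {"claw": 1, "tx": -0.042, "ty": -0.1, "tz": 0, "turn": -2},
    {"claw": 1, "tx": -0.063, "ty": -0.15, "tz": 0, "turn": -4},
    {"claw": 1, "tx": -0.085, "ty": -0.2, "tz": 0, "turn": -6},
    {"claw": 1, "tx": -0.106, "ty": -0.25, "tz": 0, "turn": -8},
    {"claw": 1, "tx": -0.1234, "ty": -0.2904, "tz": 0, "turn": -8.1},
    {"claw": 1, "tx": -0.1234, "ty": -0.2904, "tz": 0.04, "turn": -8.1},
    {"claw": 1, "tx": -0.1234, "ty": -0.2904, "tz": 0.08, "turn": -8.1},
    {"claw": 1, "tx": -0.1234, "ty": -0.2904, "tz": 0.095, "turn": -8.1},
    {"claw": 1, "tx": -0.1234, "ty": -0.2904, "tz": 0.095, "turn": -8.1},
  ],
)

```text
clock: 12.22
tcp_pos: [469.9, 292.4, 196.9]
orientation: [3.141, 0.001, -0.025]
wrist_force: [0.0, -0.3, -0.9]
width: 0.222
```

```bash
python3 - <<'E'
from h import *
s=bot.get_state()
print(s["clock"],s["tcp_pos"],s["orientation"],s["wrist_force"])
for n in ("scene","side"):
    im=optics.capture(n)[:,:,::-1].copy();cv2.imwrite(f"pics/{n}8.png",im)
a=cv2.imread("pics/scene8.png")[180:280,355:455];b=cv2.imread("pics/side8.png")[140:240,265:365]
cv2.imwrite("pics/z8.png",cv2.resize(np.hstack([a,b]),None,fx=4,fy=4,interpolation=cv2.INTER_CUBIC))
E
```

```text
12.225 [469.86190871 292.35070643 196.87204729] [ 3.14097036e+00  1.37152831e-03 -2.50063586e-02] [ 0.00158535 -0.26417673 -0.91734   ]
```

View pics/z8.png

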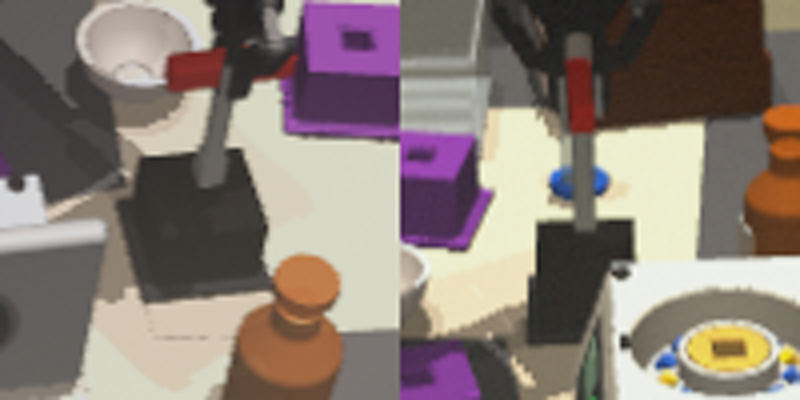

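Call:
servo_tool(
  moves=[
    {"claw": 1, "tx": 0, "ty": 0.0015, "tz": 0, "turn": 0},
    {"claw": 1, "tx": 0, "ty": 0.0015, "tz": 0.008, "turn": 0},
    {"claw": 1, "tx": 0, "ty": 0.0015, "tz": 0.016, "turn": 0},
    {"claw": 1, "tx": 0, "ty": 0.0015, "tz": 0.024, "turn": 0},
    {"claw": 1, "tx": 0, "ty": 0.0015, "tz": 0.024, "turn": 0},
  ],
)

```text
clock: 12.95
tcp_pos: [469.8, 290.5, 172.5]
orientation: [3.141, 0.001, -0.025]
wrist_force: [-0.6, 0.2, -1.3]
width: 0.221
```

Call:
servo_tool(
  moves=[
    {"claw": 1, "tx": 0, "ty": 0, "tz": 0.01, "turn": 0},
    {"claw": 1, "tx": 0, "ty": 0, "tz": 0.02, "turn": 0},
    {"claw": 1, "tx": 0, "ty": 0, "tz": 0.028, "turn": 0},
    {"claw": 1, "tx": 0, "ty": 0, "tz": 0.034, "turn": 0},
    {"claw": 1, "tx": 0, "ty": 0, "tz": 0.0385, "turn": 0},
    {"claw": 1, "tx": 0, "ty": 0, "tz": 0.0385, "turn": 0},
  ],
)

```text
clock: 13.7
tcp_pos: [470.0, 290.6, 134.6]
orientation: [3.142, 0.0, -0.025]
wrist_force: [-0.2, 0.5, -2.3]
width: 0.224
```

Call:
servo_tool(
  moves=[
    {"claw": 1, "tx": 0, "ty": 0, "tz": 0.0005, "turn": 0},
    {"claw": 0.6, "tx": 0, "ty": 0, "tz": 0.0005, "turn": 0},
    {"claw": 0, "tx": 0, "ty": 0, "tz": 0.0005, "turn": 0},
    {"claw": 0, "tx": 0, "ty": 0, "tz": 0, "turn": 0},
    {"claw": 0, "tx": 0, "ty": 0, "tz": 0, "turn": 0},
    {"claw": 0, "tx": 0, "ty": 0, "tz": -0.03, "turn": 0},
    {"claw": 0, "tx": 0, "ty": 0, "tz": -0.08, "turn": 0},
    {"claw": 0, "tx": 0, "ty": 0, "tz": -0.13, "turn": 0},
    {"claw": 0, "tx": 0, "ty": 0, "tz": -0.16, "turn": 0},
    {"claw": 0, "tx": 0, "ty": 0, "tz": -0.16, "turn": 0},
  ],
)

```text
clock: 14.95
tcp_pos: [470.4, 290.8, 297.1]
orientation: [-3.14, -0.004, -0.025]
wrist_force: [-0.2, 0.4, -1.2]
width: 1.004
```

```bash
python3 - <<'E'
from h import *
s=bot.get_state()
print(s["clock"],s["tcp_pos"],s["orientation"],s["q"],s["wrist_force"])
for n in ("scene","side"):
    im=optics.capture(n)[:,:,::-1].copy();cv2.imwrite(f"pics/{n}9.png",im)
a=cv2.imread("pics/scene9.png")[180:330,270:470];b=cv2.imread("pics/side9.png")[130:280,250:450]
cv2.imwrite("pics/z9.png",cv2.resize(np.hstack([a,b]),None,fx=2,fy=2,interpolation=cv2.INTER_CUBIC))
W=cam("wrist",s);im=optics.capture("wrist")[:,:,::-1].copy();cv2.imwrite("pics/w9.png",im)
h=cv2.cvtColor(im,cv2.COLOR_BGR2HSV);m=cv2.inRange(h,(0,150,100),(6,255,255))|cv2.inRange(h,(174,150,100),(180,255,255))
k,l,st,c=cv2.connectedComponentsWithStats(m);i=1+np.argmax(st[1:,4]);print(st[i],onz(W,c[i],143))
E
```

```text
14.95 [470.44551506 290.83934637 297.06183678] [-3.13955211 -0.00396982 -0.02525648] [4.34247473e-01 3.40727553e-01 1.67701569e+00 7.58573095e-05
 1.11938638e+00 4.59466960e-01] [-0.18161832  0.43724244 -1.23959421]
[ 310  177   24  105 2212] [471.08118479 293.83885175 143.        ]
```

View pics/z9.png

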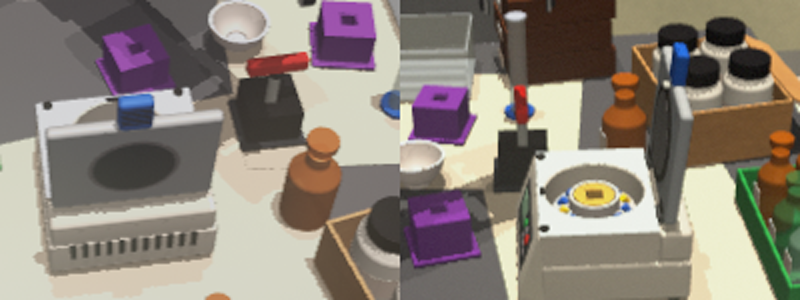

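Key is home: bar at (471,291.5), upright in both views, and the nut's socket is still square. Next is the lid. I'll grip the tab across its 40 mm width with the jaws along the hinge axis, so it can pivot in the pads. First I'll move in and measure the tab.

Call:
servo_tool(
  moves=[
    {"claw": 0, "tx": 0.01, "ty": 0.01, "tz": -0.05, "turn": -10},
    {"claw": 0, "tx": 0.02, "ty": 0.03, "tz": -0.103, "turn": -20},
    {"claw": 0, "tx": 0.04, "ty": 0.07, "tz": -0.103, "turn": -30},
    {"claw": 0, "tx": 0.06, "ty": 0.11, "tz": -0.103, "turn": -40},
    {"claw": 0, "tx": 0.08, "ty": 0.15, "tz": -0.103, "turn": -50},
    {"claw": 0, "tx": 0.1, "ty": 0.19, "tz": -0.103, "turn": -60},
    {"claw": 0, "tx": 0.12, "ty": 0.22, "tz": -0.103, "turn": -70},
    {"claw": 0, "tx": 0.136, "ty": 0.2495, "tz": -0.103, "turn": -80},
    {"claw": 0, "tx": 0.136, "ty": 0.2495, "tz": -0.103, "turn": -88},
    {"claw": 0, "tx": 0.136, "ty": 0.2495, "tz": -0.103, "turn": -88},
    {"claw": 0, "tx": 0.136, "ty": 0.2495, "tz": -0.103, "turn": -88},
  ],
)

```text
clock: 16.48
tcp_pos: [599.5, 38.1, 397.1]
orientation: [-3.14, -0.0, 1.508]
wrist_force: [0.4, 0.4, -0.5]
width: 1.0
```

```bash
python3 - <<'E'
from h import *
s=bot.get_state();im=optics.capture("wrist")[:,:,::-1].copy();cv2.imwrite("pics/w10.png",im);np.save("st_w10.npy",s,allow_pickle=True)
print(s["clock"],s["tcp_pos"],s["orientation"],s["q"])
E
```

```text
16.475 [599.54094638  38.06944093 397.12544884] [-3.14049757e+00 -8.98489786e-05  1.50803447e+00] [-4.65477531e-02  3.48555463e-01  1.39947846e+00  1.09283133e-04
  1.39465222e+00 -1.55460149e+00]
```

View pics/w10.png

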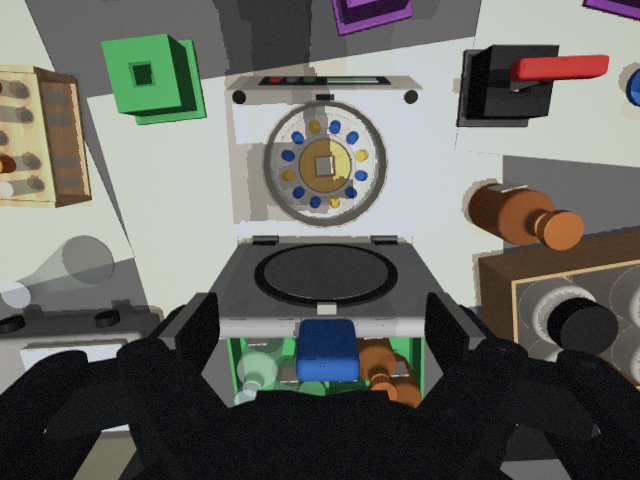

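```bash
python3 - <<'E'
import cv2
a=cv2.imread("pics/w10.png")[225:395,220:440]
cv2.imwrite("pics/z10.png",cv2.resize(a,None,fx=3.5,fy=3.5,interpolation=cv2.INTER_CUBIC))
a=cv2.convertScaleAbs(cv2.imread("pics/w10.png")[300:400,280:380],alpha=1.8)
cv2.imwrite("pics/z11.png",cv2.resize(a,None,fx=6,fy=6,interpolation=cv2.INTER_CUBIC))
E
```

```text
(no output)
```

View pics/z10.png

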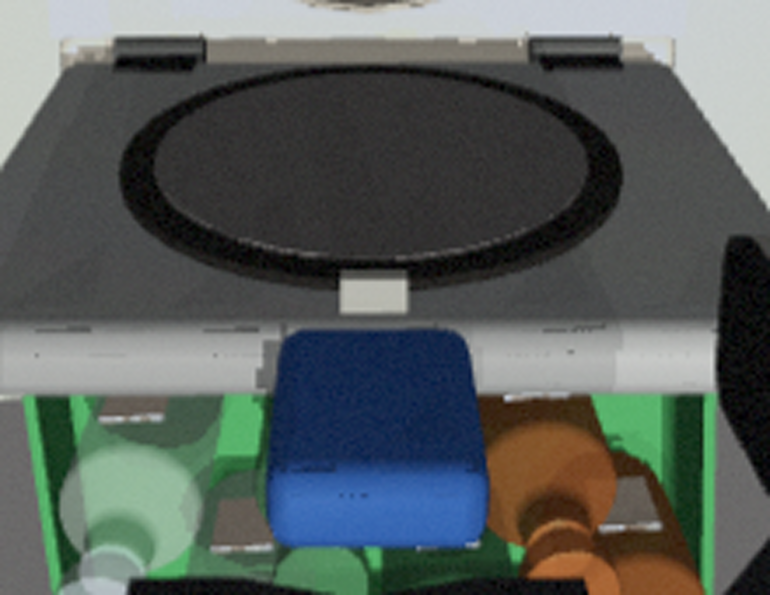

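View pics/z11.png

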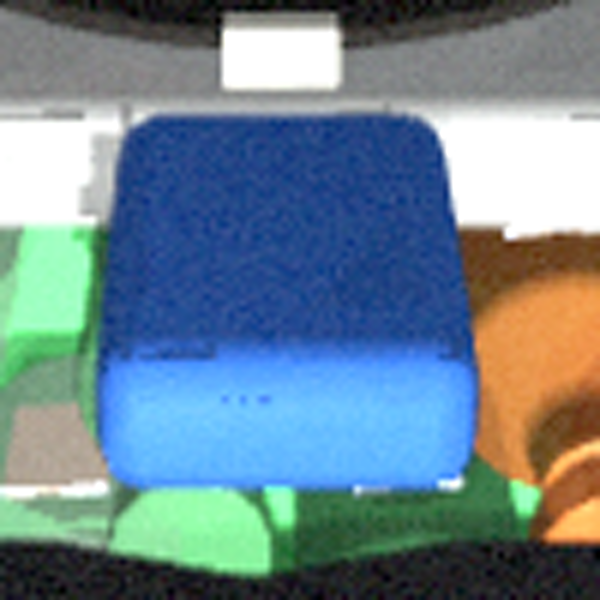

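```bash
python3 - <<'E'
from h import *
from scipy.optimize import least_squares
s=np.load("st_w10.npy",allow_pickle=True).item();W=cam("wrist",s)
obs=[((212,0),(327.8,358.7)),((212,18),(327.8,380.8)),((168,0),(327.2,319.2))]
ps=np.radians(-3.4);ex=np.array([np.cos(ps),np.sin(ps),0]);ez=np.array([0,0,1.])
def P(r,o,th,x,y): return np.array([x,y,128])+ex*(-r*np.cos(th)+o*np.sin(th))+ez*(r*np.sin(th)+o*np.cos(th))
def f(p,o=obs): return np.concatenate([proj(W,P(*a,*p))-b for a,b in o])
for sub in (obs,obs[:2]):
    r=least_squares(lambda p:f(p,sub),[1.5,640,39]);print(r.x,r.fun.round(1),P(194,9,*r.x))
# width-based depth
for a,b in [((280+100/6,358.7),(280+474/6,358.7))]:
    d1=ray(W,a)[1];d2=ray(W,b)[1];o=W[1][:3,3]
    fz=-W[1][:3,2];d1/=d1@fz;d2/=d2@fz;t=40/np.linalg.norm(d1-d2);print("edge",o+d1*t,o+d2*t)
for u,v in [(265,240),(385,240)]: print("hinge knuckle",onz(W,(u,v),128))
print("lid base",onz(W,(327,243.6),128))
e=[onz(W,p,118) for p in [(324,165)]];print("nut",e)
S=cv2.imread("pics/scene9.png");h=cv2.cvtColor(S,cv2.COLOR_BGR2HSV)
E
```

```text
[  1.63581294 641.11469993  39.32250102] [ 0.2 -0.9  0.1  1.5 -0.3 -0.7] [662.66202891  38.0423538  321.00537256]
[  1.73161243 623.10464382  40.36793581] [ 0.1 -0.  -0.1  0. ] [662.98222544  37.99877092 318.05569063]
edge [662.80356011  18.15387293 326.75684023] [665.30269885  58.07572381 326.76814829]
hinge knuckle [633.58414434 -30.91465304 128.        ]
hinge knuckle [642.44757305 110.5018834  128.        ]
lid base [642.56595479  41.88912852 128.        ]
nut [array([551.9810187 ,  43.90919419, 118.        ])]
```

Tab fit: centre about (662.7, 38, 321), lid angle about 1.64, hinge about (641, 39.3, 128). This agrees with the two-view value of (661, 35, 321). Moving above the tab and down around it.

Call:
servo_tool(
  moves=[
    {"claw": 0, "tx": 0.004, "ty": 0.05, "tz": 0, "turn": 0},
    {"claw": 0, "tx": 0.004, "ty": 0.063, "tz": 0, "turn": 0},
    {"claw": 0, "tx": 0.004, "ty": 0.063, "tz": 0.03, "turn": 0},
    {"claw": 0, "tx": 0.004, "ty": 0.063, "tz": 0.055, "turn": 0},
    {"claw": 0, "tx": 0.004, "ty": 0.063, "tz": 0.073, "turn": 0},
    {"claw": 0, "tx": 0.004, "ty": 0.063, "tz": 0.073, "turn": 0},
  ],
)

```text
clock: 17.27
tcp_pos: [662.1, 38.3, 323.7]
orientation: [-3.139, -0.0, 1.51]
wrist_force: [0.8, -0.2, 0.1]
width: 1.004
```

```bash
python3 - <<'E'
from h import *
s=bot.get_state();print(s["clock"],s["tcp_pos"],s["orientation"],s["wrist_force"])
for n in ("scene","side"): cv2.imwrite(f"pics/{n}11.png",optics.capture(n)[:,:,::-1])
cv2.imwrite("pics/w11.png",optics.capture("wrist")[:,:,::-1])
a=cv2.imread("pics/scene11.png")[180:280,285:385];b=cv2.imread("pics/side11.png")[115:215,340:440]
c=cv2.resize(cv2.imread("pics/w11.png")[250:450,220:420],(400,400))
cv2.imwrite("pics/z12.png",np.hstack([cv2.resize(np.vstack([a,b]),(300,600),interpolation=cv2.INTER_CUBIC),cv2.copyMakeBorder(c,0,200,0,0,0)]))
E
```

```text
17.275 [662.11731642  38.26310674 323.72845062] [-3.13908809e+00 -3.27324717e-05  1.51005702e+00] [ 0.81903027 -0.18442688  0.13158098]
```

View pics/z12.png

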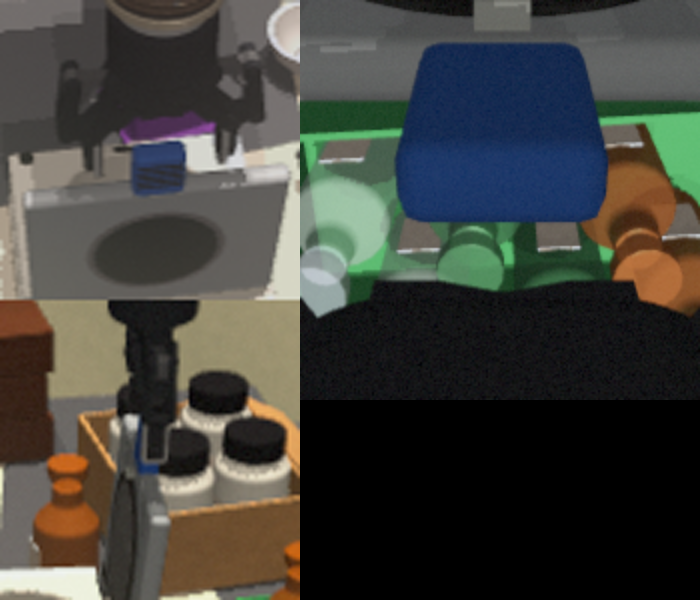

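The tab is centred between the fingers. Closing on it.

Call:
servo_tool(
  moves=[
    {"claw": 1, "tx": 0, "ty": 0, "tz": 0, "turn": 0},
    {"claw": 1, "tx": 0, "ty": 0, "tz": 0, "turn": 0},
    {"claw": 1, "tx": 0, "ty": 0, "tz": 0, "turn": 0},
    {"claw": 1, "tx": 0, "ty": 0, "tz": 0, "turn": 0},
  ],
)

```text
clock: 17.92
tcp_pos: [662.9, 37.7, 325.3]
orientation: [3.141, 0.0, 1.51]
wrist_force: [0.2, -3.1, 4.4]
width: 0.458
```

```bash
python3 - <<'E'
from h import *
s=bot.get_state();print(s["clock"],s["tcp_pos"],s["orientation"],s["wrist_force"],s["ft_torque"],s["width"])
p0=s["tcp_pos"];th0=1.636;hx=641.1;r=np.hypot(p0[0]-hx,p0[2]-128);a0=np.arctan2(p0[2]-128,-(p0[0]-hx));print(r,a0)
# planned relative path: tool ty = along hinge-normal x, tz=down
for a in np.arange(a0,0.0,-0.1):
    dx=-r*np.cos(a)-( -r*np.cos(a0));dz=r*np.sin(a)-r*np.sin(a0);print(round(a0-a,2),"ty %.1f tz %.1f"%(dx,-dz))
E
```

```text
17.925 [662.92783807  37.68949315 325.34718645] [3.14060419e+00 2.69048868e-04 1.51047564e+00] [ 0.24414663 -3.07934771  4.37836069] [-0.39572187  0.14039863  0.04164125] 0.45765676708932884
198.5506648535147 1.6809548452981473
0.0 ty 0.0 tz -0.0
0.1 ty -19.8 tz -1.2
0.2 ty -39.6 tz -0.4
0.3 ty -59.3 tz 2.4
0.4 ty -78.6 tz 7.1
0.5 ty -97.3 tz 13.7
0.6 ty -115.2 tz 22.1
0.7 ty -132.3 tz 32.3
0.8 ty -148.2 tz 44.2
0.9 ty -162.8 tz 57.6
1.0 ty -176.1 tz 72.4
1.1 ty -187.8 tz 88.4
1.2 ty -197.9 tz 105.5
1.3 ty -206.1 tz 123.5
1.4 ty -212.6 tz 142.3
1.5 ty -217.1 tz 161.6
1.6 ty -219.7 tz 181.3
```

Call:
servo_tool(
  moves=[
    {"claw": 1, "tx": 0, "ty": -0.0099, "tz": -0.0008, "turn": 0},
    {"claw": 1, "tx": 0, "ty": -0.0198, "tz": -0.0012, "turn": 0},
    {"claw": 1, "tx": 0, "ty": -0.0297, "tz": -0.001, "turn": 0},
    {"claw": 1, "tx": 0, "ty": -0.0396, "tz": -0.0004, "turn": 0},
    {"claw": 1, "tx": 0, "ty": -0.0396, "tz": -0.0004, "turn": 0},
  ],
)

```text
clock: 18.55
tcp_pos: [622.6, 40.1, 325.8]
orientation: [3.141, 0.0, 1.51]
wrist_force: [-0.1, -4.1, 7.1]
width: 0.461
```

```bash
python3 - <<'E'
from h import *
s=bot.get_state();print(s["clock"],s["tcp_pos"],s["orientation"],s["wrist_force"],s["ft_torque"],s["width"])
cv2.imwrite("pics/side12.png",optics.capture("side")[:,:,::-1]);b=cv2.imread("pics/side12.png")[115:295,290:470]
cv2.imwrite("pics/z13.png",cv2.resize(b,None,fx=3,fy=3,interpolation=cv2.INTER_CUBIC))
E
```

```text
18.55 [622.64973726  40.13451302 325.82961281] [3.14097880e+00 2.26255626e-04 1.51030136e+00] [-0.14859868 -4.09502585  7.11041676] [-0.52699794 -0.34532824 -0.15638155] 0.4609576994739678
```

View pics/z13.png

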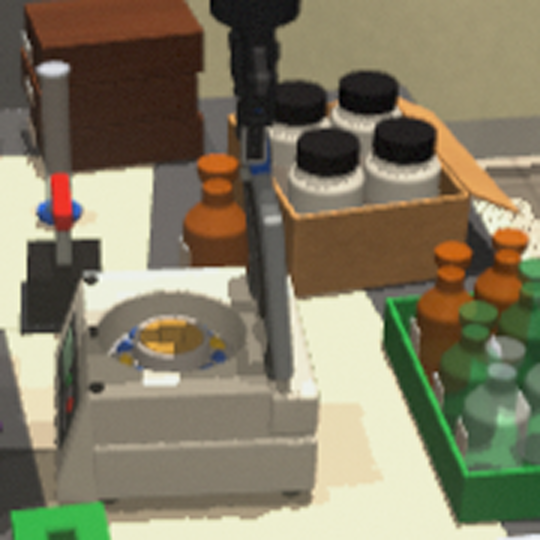

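The lid follows with low force (7 N). Continuing along the arc.

Call:
servo_tool(
  moves=[
    {"claw": 1, "tx": 0, "ty": -0.0099, "tz": 0.0011, "turn": 0},
    {"claw": 1, "tx": 0, "ty": -0.0197, "tz": 0.0028, "turn": 0},
    {"claw": 1, "tx": 0, "ty": -0.0294, "tz": 0.0049, "turn": 0},
    {"claw": 1, "tx": 0, "ty": -0.039, "tz": 0.0075, "turn": 0},
    {"claw": 1, "tx": 0, "ty": -0.0484, "tz": 0.0106, "turn": 0},
    {"claw": 1, "tx": 0, "ty": -0.0577, "tz": 0.0141, "turn": 0},
    {"claw": 1, "tx": 0, "ty": -0.0668, "tz": 0.0181, "turn": 0},
    {"claw": 1, "tx": 0, "ty": -0.0756, "tz": 0.0225, "turn": 0},
    {"claw": 1, "tx": 0, "ty": -0.0756, "tz": 0.0225, "turn": 0},
  ],
)

```text
clock: 19.73
tcp_pos: [547.0, 44.8, 303.1]
orientation: [-3.141, 0.0, 1.511]
wrist_force: [-2.8, -4.7, 9.0]
width: 0.461
```

```bash
python3 - <<'E'
from h import *
s=bot.get_state();print(s["clock"],s["tcp_pos"],s["orientation"],s["wrist_force"],s["ft_torque"],s["width"])
cv2.imwrite("pics/side13.png",optics.capture("side")[:,:,::-1]);b=cv2.imread("pics/side13.png")[115:295,290:470]
cv2.imwrite("pics/z14.png",cv2.resize(b,None,fx=3,fy=3,interpolation=cv2.INTER_CUBIC))
E
```

```text
19.725 [546.96248546  44.75936042 303.0640914 ] [-3.14075419e+00  4.51633802e-04  1.51068805e+00] [-2.81353976 -4.67305554  8.95609083] [-0.798256    0.21372319 -0.08390546] 0.46116279161697254
```

View pics/z14.png

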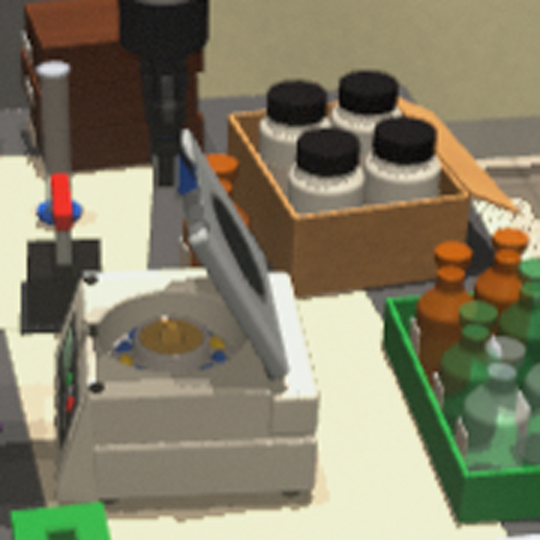

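```bash
python3 - <<'E'
from h import *
c=cam("side")
f=lambda p:(proj(c,np.array(p,float))-[290,115])*3
print("tcp",f((547,44.8,303)),"near pad",f((547-1.2,24.8,303)),"tip near",f((545.8,15,284)), "top", f((545.8,15,350)))
s=optics.camera_model  # no time
cv2.imwrite("pics/scene13.png",optics.capture("scene")[:,:,::-1]);cv2.imwrite("pics/w13.png",optics.capture("wrist")[:,:,::-1])
b=cv2.imread("pics/scene13.png")[140:300,250:410]
cv2.imwrite("pics/z15.png",np.hstack([cv2.resize(b,(480,480),interpolation=cv2.INTER_CUBIC),cv2.resize(cv2.imread("pics/w13.png")[200:440,200:440],(480,480))])[:, :800*1200//1000])
E
```

```text
tcp [162.32822927 156.74422217] near pad [163.84922218 167.43900464] tip near [165.33090832 192.28926736] top [165.17517513 123.03238454]
```

```bash
python3 -c "
import cv2;a=cv2.imread('pics/z15.png');cv2.imwrite('pics/z15b.png',cv2.resize(a,(800,400)))"
```

```text
(no output)
```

View pics/z15b.png

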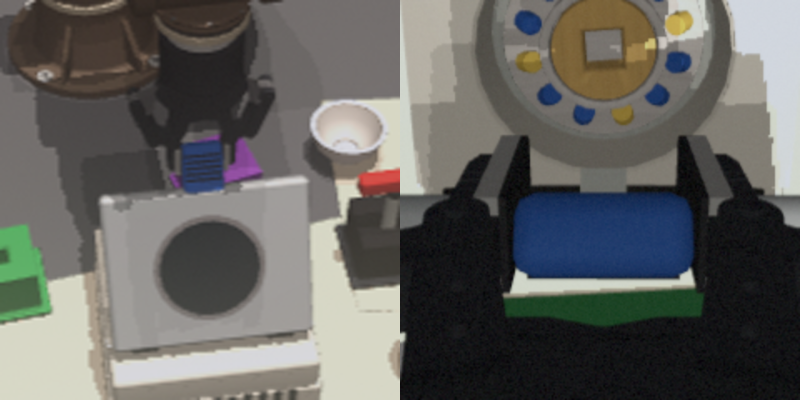

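Call:
servo_tool(
  moves=[
    {"claw": 1, "tx": 0, "ty": -0.0087, "tz": 0.005, "turn": 0},
    {"claw": 1, "tx": 0, "ty": -0.0171, "tz": 0.0102, "turn": 0},
    {"claw": 1, "tx": 0, "ty": -0.0253, "tz": 0.016, "turn": 0},
    {"claw": 1, "tx": 0, "ty": -0.033, "tz": 0.0221, "turn": 0},
    {"claw": 1, "tx": 0, "ty": -0.0405, "tz": 0.0287, "turn": 0},
    {"claw": 1, "tx": 0, "ty": -0.0476, "tz": 0.0355, "turn": 0},
    {"claw": 1, "tx": 0, "ty": -0.0545, "tz": 0.0428, "turn": 0},
    {"claw": 1, "tx": 0, "ty": -0.0609, "tz": 0.0503, "turn": 0},
    {"claw": 1, "tx": 0, "ty": -0.067, "tz": 0.0582, "turn": 0},
    {"claw": 1, "tx": 0, "ty": -0.0726, "tz": 0.0663, "turn": 0},
    {"claw": 1, "tx": 0, "ty": -0.0726, "tz": 0.0663, "turn": 0},
  ],
)

```text
clock: 21.25
tcp_pos: [474.5, 49.2, 235.9]
orientation: [-3.139, 0.0, 1.511]
wrist_force: [-2.2, -5.0, 3.8]
width: 0.458
```

```bash
python3 - <<'E'
from h import *
s=bot.get_state();print(s["clock"],s["tcp_pos"],s["orientation"],s["wrist_force"],s["ft_torque"],s["width"],s["q"])
cv2.imwrite("pics/side14.png",optics.capture("side")[:,:,::-1]);b=cv2.imread("pics/side14.png")[115:295,290:470]
cv2.imwrite("pics/z16.png",cv2.resize(b,None,fx=3,fy=3,interpolation=cv2.INTER_CUBIC))
E
```

```text
21.25 [474.51488242  49.17407569 235.93879442] [-3.13927122e+00  1.98935889e-04  1.51060712e+00] [-2.24486084 -4.95617801  3.7705226 ] [-0.75885495 -0.01056573 -0.04548799] 0.45822285176060557 [-3.52499697e-02  3.00710946e-01  1.92670516e+00 -1.77679413e-04
  9.16502228e-01 -1.54574856e+00]
```

View pics/z16.png

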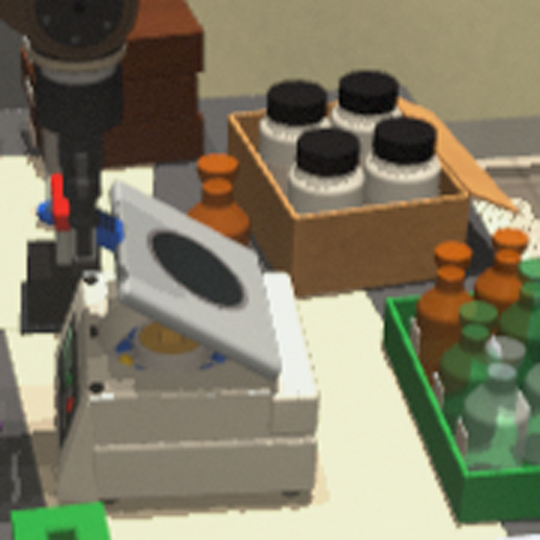

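Call:
servo_tool(
  moves=[
    {"claw": 1, "tx": 0, "ty": -0.0053, "tz": 0.0086, "turn": 0},
    {"claw": 1, "tx": 0, "ty": -0.0101, "tz": 0.0173, "turn": 0},
    {"claw": 1, "tx": 0, "ty": -0.0145, "tz": 0.0262, "turn": 0},
    {"claw": 1, "tx": 0, "ty": -0.0184, "tz": 0.0353, "turn": 0},
    {"claw": 1, "tx": 0, "ty": -0.0219, "tz": 0.0446, "turn": 0},
    {"claw": 1, "tx": 0, "ty": -0.0249, "tz": 0.0541, "turn": 0},
    {"claw": 1, "tx": 0, "ty": -0.0274, "tz": 0.0637, "turn": 0},
    {"claw": 1, "tx": 0, "ty": -0.0294, "tz": 0.0734, "turn": 0},
    {"claw": 1, "tx": 0, "ty": -0.0309, "tz": 0.0832, "turn": 0},
    {"claw": 1, "tx": 0, "ty": -0.0316, "tz": 0.0891, "turn": 0},
    {"claw": 1, "tx": 0, "ty": -0.0316, "tz": 0.0891, "turn": 0},
  ],
)

```text
clock: 22.68
tcp_pos: [443.6, 51.1, 146.9]
orientation: [-3.14, 0.0, 1.511]
wrist_force: [-0.8, -5.9, 1.1]
width: 0.462
```

```bash
python3 - <<'E'
from h import *
s=bot.get_state();print(s["clock"],s["tcp_pos"],s["orientation"],s["wrist_force"],s["ft_torque"],s["width"],s["q"])
cv2.imwrite("pics/side15.png",optics.capture("side")[:,:,::-1]);b=cv2.imread("pics/side15.png")[115:295,260:440]
cv2.imwrite("pics/z17.png",cv2.resize(b,None,fx=3,fy=3,interpolation=cv2.INTER_CUBIC))
E
```

```text
22.675 [443.56707613  51.07982926 146.87326458] [-3.13989210e+00  1.31664347e-04  1.51104834e+00] [-0.79528445 -5.93686495  1.10630106] [-0.77919709 -0.32077974  0.19504826] 0.46208640318919775 [-3.34356710e-02  4.00498967e-01  2.09444971e+00 -1.43869203e-04
  6.48347412e-01 -1.54436915e+00]
```

View pics/z17.png

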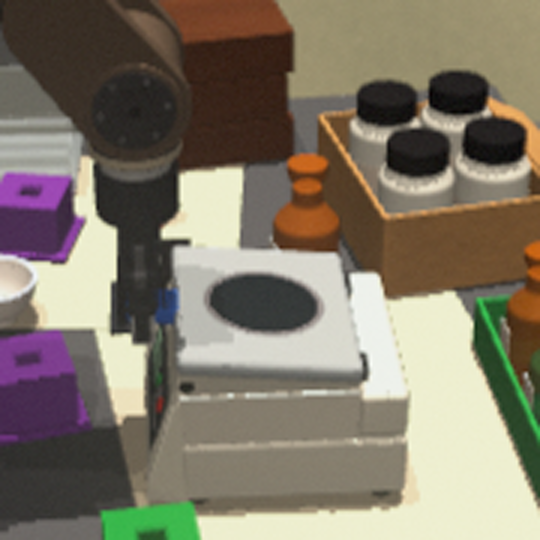

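Nearly shut. The last 10 mm go down slowly until the seat pushes back.

Call:
servo_tool(
  moves=[
    {"claw": 1, "tx": 0, "ty": -0.0003, "tz": 0.003, "turn": 0},
    {"claw": 1, "tx": 0, "ty": -0.0004, "tz": 0.006, "turn": 0},
    {"claw": 1, "tx": 0, "ty": -0.0005, "tz": 0.009, "turn": 0},
    {"claw": 1, "tx": 0, "ty": -0.0005, "tz": 0.0105, "turn": 0},
    {"claw": 1, "tx": 0, "ty": -0.0005, "tz": 0.0105, "turn": 0},
  ],
)

```text
clock: 23.35
tcp_pos: [442.8, 51.1, 136.5]
orientation: [-3.139, -0.0, 1.51]
wrist_force: [-2.4, -5.5, 1.2]
width: 0.456
```

Call:
servo_tool(
  moves=[
    {"claw": 1, "tx": 0, "ty": 0, "tz": 0.001, "turn": 0},
    {"claw": 1, "tx": 0, "ty": 0, "tz": 0.002, "turn": 0},
    {"claw": 1, "tx": 0, "ty": 0, "tz": 0.002, "turn": 0},
  ],
)

```text
clock: 23.72
tcp_pos: [442.7, 51.1, 134.6]
orientation: [-3.139, 0.0, 1.511]
wrist_force: [-4.5, -5.3, 1.5]
width: 0.458
```

Call:
servo_tool(
  moves=[
    {"claw": 1, "tx": 0, "ty": 0, "tz": 0.001, "turn": 0},
    {"claw": 1, "tx": 0, "ty": 0, "tz": 0.002, "turn": 0},
    {"claw": 1, "tx": 0, "ty": 0, "tz": 0.003, "turn": 0},
    {"claw": 1, "tx": 0, "ty": 0, "tz": 0.003, "turn": 0},
  ],
)

```text
clock: 24.22
tcp_pos: [442.6, 51.1, 131.6]
orientation: [-3.139, 0.0, 1.511]
wrist_force: [-3.7, -4.9, 2.5]
width: 0.455
```

```bash
python3 - <<'E'
from h import *
s=bot.get_state();print(s["clock"],s["tcp_pos"],s["wrist_force"],s["ft_torque"],s["width"])
cv2.imwrite("pics/side16.png",optics.capture("side")[:,:,::-1]);b=cv2.imread("pics/side16.png")[175:295,270:400]
cv2.imwrite("pics/scene16.png",optics.capture("scene")[:,:,::-1]);a=cv2.imread("pics/scene16.png")[190:310,270:400]
cv2.imwrite("pics/z18.png",cv2.resize(np.hstack([b,a]),None,fx=3,fy=3,interpolation=cv2.INTER_CUBIC))
E
```

```text
24.225 [442.59955427  51.14682132 131.59764124] [-3.73422213 -4.89483383  2.51376336] [-0.75170061 -0.16135467  0.14713098] 0.45546003956286446
```

View pics/z18.png

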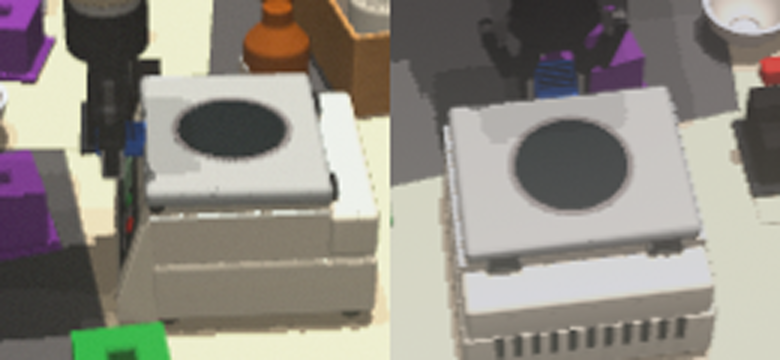

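Call:
servo_tool(
  moves=[
    {"claw": 1, "tx": 0, "ty": 0, "tz": 0.001, "turn": 0},
    {"claw": 1, "tx": 0, "ty": 0, "tz": 0.002, "turn": 0},
    {"claw": 1, "tx": 0, "ty": 0, "tz": 0.003, "turn": 0},
    {"claw": 1, "tx": 0, "ty": 0, "tz": 0.003, "turn": 0},
  ],
)

```text
clock: 24.82
tcp_pos: [442.6, 51.1, 128.5]
orientation: [-3.139, -0.0, 1.51]
wrist_force: [-3.2, -5.4, 0.7]
width: 0.459
```

```bash
python3 - <<'E'
from h import *
cv2.imwrite("pics/side17.png",optics.capture("side")[:,:,::-1])
a=cv2.imread("pics/side16.png")[195:260,285:395];b=cv2.imread("pics/side17.png")[195:260,285:395]
z=cv2.imread("pics/side15.png")[195:260,285:395]
cv2.imwrite("pics/z19.png",cv2.resize(np.vstack([z,a,b]),None,fx=3,fy=3,interpolation=cv2.INTER_CUBIC))
E
```

```text
(no output)
```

View pics/z19.png

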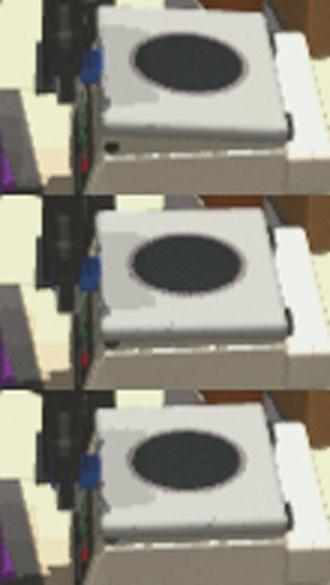

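The lid is still coming down with the hand and a small gap remains at the front feet. Continuing slowly.

Call:
servo_tool(
  moves=[
    {"claw": 1, "tx": 0, "ty": 0, "tz": 0.001, "turn": 0},
    {"claw": 1, "tx": 0, "ty": 0, "tz": 0.002, "turn": 0},
    {"claw": 1, "tx": 0, "ty": 0, "tz": 0.003, "turn": 0},
    {"claw": 1, "tx": 0, "ty": 0, "tz": 0.003, "turn": 0},
  ],
)

```text
clock: 25.38
tcp_pos: [442.6, 51.2, 127.1]
orientation: [-3.14, -0.0, 1.51]
wrist_force: [-10.8, -5.8, 31.1]
width: 0.461
```

Firm contact: 31 N up, with z stopped at 127. The lid is on its seat. I'll ease off a little, then open and check.

Call:
servo_tool(
  moves=[
    {"claw": 1, "tx": 0, "ty": 0, "tz": -0.001, "turn": 0},
    {"claw": 1, "tx": 0, "ty": 0, "tz": -0.001, "turn": 0},
    {"claw": 0.55, "tx": 0, "ty": 0, "tz": -0.001, "turn": 0},
    {"claw": 0.4, "tx": 0, "ty": 0, "tz": -0.001, "turn": 0},
    {"claw": 0.2, "tx": 0, "ty": 0, "tz": -0.001, "turn": 0},
    {"claw": 0, "tx": 0, "ty": 0, "tz": -0.001, "turn": 0},
    {"claw": 0, "tx": 0, "ty": 0, "tz": -0.001, "turn": 0},
    {"claw": 0, "tx": 0, "ty": 0, "tz": -0.001, "turn": 0},
  ],
)

```text
clock: 26.38
tcp_pos: [443.3, 51.2, 126.7]
orientation: [-3.141, -0.0, 1.511]
wrist_force: [-0.4, 0.1, 0.4]
width: 1.004
```

```bash
python3 - <<'E'
from h import *
s=bot.get_state();print(s["clock"],s["tcp_pos"],s["wrist_force"],s["width"])
cv2.imwrite("pics/side18.png",optics.capture("side")[:,:,::-1]);cv2.imwrite("pics/w18.png",optics.capture("wrist")[:,:,::-1])
b=cv2.imread("pics/side18.png")[180:280,270:400]
cv2.imwrite("pics/z20.png",cv2.resize(b,None,fx=6,fy=6,interpolation=cv2.INTER_CUBIC))
E
```

```text
26.375 [443.27590979  51.24443635 126.7408312 ] [-0.35814628  0.10784294  0.35065055] 1.0042311651076226
```

View pics/z20.png

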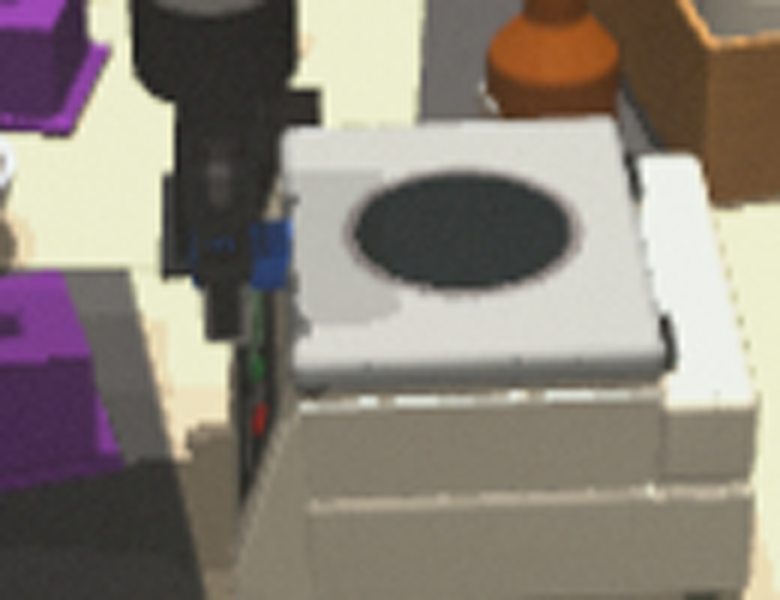

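View pics/w18.png

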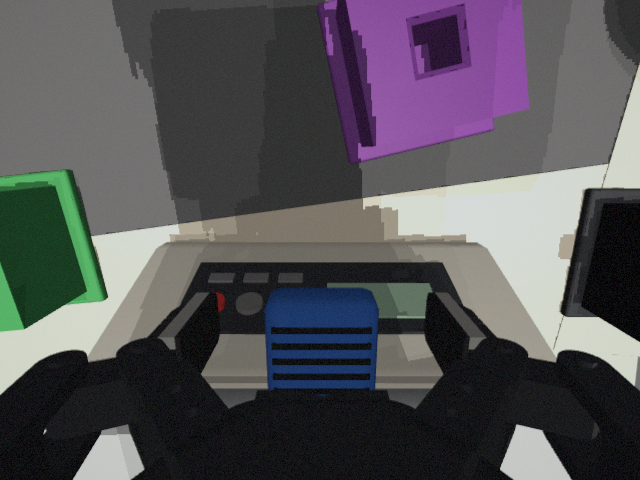

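Released: forces are about zero and the fingers are clear on both sides of the tab. Lifting straight up.

Call:
servo_tool(
  moves=[
    {"claw": 0, "tx": 0, "ty": 0, "tz": -0.02, "turn": 0},
    {"claw": 0, "tx": 0, "ty": 0, "tz": -0.06, "turn": 0},
    {"claw": 0, "tx": 0, "ty": 0, "tz": -0.11, "turn": 0},
    {"claw": 0, "tx": 0, "ty": 0, "tz": -0.16, "turn": 0},
    {"claw": 0, "tx": 0, "ty": 0, "tz": -0.2, "turn": 0},
    {"claw": 0, "tx": 0, "ty": 0, "tz": -0.2, "turn": 0},
    {"claw": 0, "tx": 0, "ty": 0, "tz": -0.2, "turn": 0},
  ],
)

```text
clock: 27.35
tcp_pos: [442.9, 51.2, 326.1]
orientation: [-3.141, -0.0, 1.511]
wrist_force: [0.2, -0.7, -0.1]
width: 1.001
```

```bash
python3 - <<'E'
from h import *
s=bot.get_state();print(s["clock"],s["tcp_pos"],s["wrist_force"],s["width"])
for n in ("scene","side","wrist"): cv2.imwrite(f"pics/{n}19.png",optics.capture(n)[:,:,::-1])
S=cv2.imread("pics/scene19.png");D=cv2.imread("pics/side19.png")
cs,cd=cam("scene"),cam("side")
# tab via mask in wrist view; predicted for closed
h=cv2.cvtColor(cv2.imread("pics/wrist19.png"),cv2.COLOR_BGR2HSV);m=cv2.inRange(h,(105,120,40),(125,255,255));k,l,st,c=cv2.connectedComponentsWithStats(m);i=1+np.argmax(st[1:,4]);W=cam("wrist",s);print(st[i],[onz(W,p,146) for p in [(st[i][0],st[i][1]),(st[i][0]+st[i][2],st[i][1])]])
def show(roi,im):x0,y0,x1,y1=roi;return cv2.resize(im[y0:y1,x0:x1],(400,300),interpolation=cv2.INTER_CUBIC)
cv2.imwrite("pics/z21.png",np.vstack([np.hstack([show((270,190,470,340),S),show((260,150,420,270),D)]),np.hstack([cv2.resize(S,(400,300)),cv2.resize(D,(400,300))])]))
for n,p in {"front seat corner lid top L":(0,0)}.items(): pass
E
```

```text
27.35 [442.88842999  51.1999402  326.06009603] [ 0.19287828 -0.68519264 -0.05402327] 1.0013075749501883
[ 300  205   44   52 1963] [array([424.3116569 ,  33.18213008, 146.        ]), array([426.65298679,  72.20450078, 146.        ])]
```

View pics/z21.png

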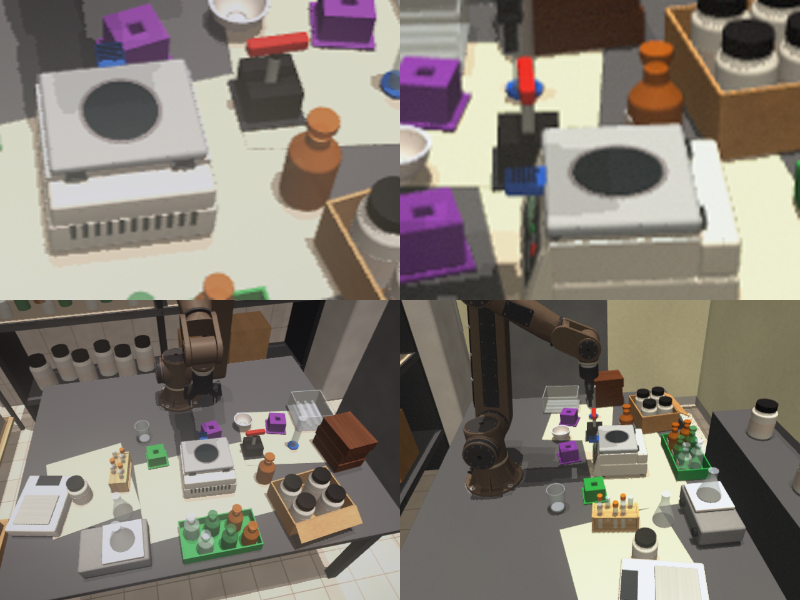

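View pics/wrist19.png

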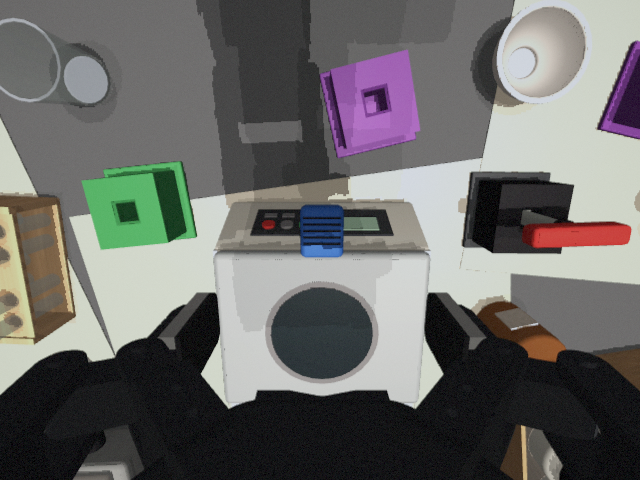

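```bash
python3 - <<'E'
from cell import bot
print(bot.job_done(), bot.get_state()["clock"])
E
```

```text
the job is handed in; nothing more can be done
the job is handed in; nothing more can be done
```

The job is handed in at about 27.5 s of the 72 s. The nut is tight, the key is back in its holder and the lid is down, as far as my checks can show.

- **Nut:** I turned it clockwise with the key until it hit the stop, where the torque rose from about 0.05 to 1.06 Nm. Afterwards the socket sat at about 0° world yaw, which fits a joint value of about 1.5 rad. I had no direct reading of the joint.
- **Key:** It went back into the black holder and stands upright. The wrist view put the bar at about (471, 291), within 2 mm of where it started, and the foot was about 1 mm above the floor when I let go.
- **Lid:** I lowered it by its tab at about 0.4 rad/s, and it stayed in the grip all the way down. The seat pushed back with 31 N, and after I let go it rested there with no force on the arm.
- **Surroundings:** The gripper is open and clear above everything. The bystanders look unmoved in the last pictures, though I did not measure them.

**Disagreement:** the lid met its seat with the hand at z = 127 mm, where my fitted hinge predicted 137 mm. I put this down to an error in the estimated hinge position or starting lid angle. The last pictures show the lid level on its seat, with its front face about 4 mm from where I expected it.

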